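# Make up two autosampler kits

### The job

Make up two sample kits from the stock row on the bench: stand the blue-capped and the red-capped vial in the two pockets of the white tray, one in each, and the green-capped and the yellow-capped vial in the two pockets of the dark grey tray, one in each, all upright on the pocket floor. The dark tray's kit also gets the orange method card: slide it down edgewise into that tray's two upright guides until it is fully home. Leave the black-capped amber vial and the amber jar where they stand.

Things in the scene. Friction and masses are not known exactly. Their poses are not given: they have to be found in the camera images.
- blue_vial_mid (a point): For the white tray: clear with a blue cap, upright glass vial 95 mm tall, body 30 mm in diameter up to 70 mm, screw cap 29 mm in diameter from 73 mm up; about 40 to 70 g, in the stock row on the bench. This point: its centre, 47.5 mm above its underside; z up along it.
- red_vial_mid (a point): For the white tray: clear with a red cap, upright glass vial 95 mm tall, body 30 mm in diameter up to 70 mm, screw cap 29 mm in diameter from 73 mm up; about 40 to 70 g, in the stock row on the bench. This point: its centre, 47.5 mm above its underside; z up along it.
- green_vial_mid (a point): For the dark tray: clear with a green cap, upright glass vial 95 mm tall, body 30 mm in diameter up to 70 mm, screw cap 29 mm in diameter from 73 mm up; about 40 to 70 g, in the stock row on the bench. This point: its centre, 47.5 mm above its underside; z up along it.
- yellow_vial_mid (a point): For the dark tray: clear with a yellow cap, upright glass vial 95 mm tall, body 30 mm in diameter up to 70 mm, screw cap 29 mm in diameter from 73 mm up; about 40 to 70 g, in the stock row on the bench. This point: its centre, 47.5 mm above its underside; z up along it.
- card_mid (a point): Orange method card, upright stiff plate: 5 mm thick (its x), 70 mm wide (its y), 66 mm tall, with a grip tab on top 10 mm thick and 44 mm wide, from 60 to 95 mm above the lower edge; 60 g, front and back alike. Starts upright in the card stand, lower edge 6 mm above the bench; pull it straight up. This point: its centre, 47.5 mm above the lower edge; z up.
- card_stand: Aluminium stand in the stock row, fixed to the bench, 34 mm (its x) by 88 mm (its y), 30 mm high, origin at the centre of its underside. A loose slot along its y, 7 mm wide and 24 mm deep, holds the card.
- white_tray: White kit tray, fixed; may be on either side. 120 mm (x) by 130 mm (y), origin at the centre of its underside, z up, floor 6 mm thick. Two square pockets, 46 mm inside, rims 30 mm high, centred at x -30, y +35 and -35 mm. At x +45 mm it has card guides like the dark tray's; they stay empty.
- dark_tray: Dark grey kit tray, fixed; may be on either side. 120 mm (x) by 130 mm (y), origin at the centre of its underside, z up, floor 6 mm thick. Two square pockets, 46 mm inside, rims 30 mm high, centred at x -30, y +35 and -35 mm. Card guides: two facing upright channels in the plane x +45 mm, 8 mm wide, 75 mm end to end along y, centred on y 0, from the floor to 46 mm, flared mouths above to 59 mm (26 mm wide).
- spare_vial_mid (a point): Spare stock that stays where it is: amber glass with a black cap, upright glass vial 95 mm tall, body 30 mm in diameter up to 70 mm, screw cap 29 mm in diameter from 73 mm up; about 40 to 70 g, in the stock row on the bench. This point: its centre, 47.5 mm above its underside; z up along it.
- jar: Amber glass jar with a white lid, 46 mm in diameter and 75 mm tall, standing between the trays; stays where it is. Origin at the centre of its underside.
Mind the look-alikes: they are no part of the job. What is shaped like the part that bears red_vial_mid but purple or turquoise is not meant.

How it is judged:
At the end, for the whole second after the job is handed in: Blue and red vials in the white tray, green and yellow in the dark, one per pocket: within 13 mm of its centre, 6 mm of its floor, 0.15 rad of upright. Card in the dark tray's guides: within 6 mm sideways, 4 mm of seated height, tilt under 0.12, yaw within 0.1 rad. All at rest ((((x of blue_vial_mid in the frame of white_tray between -0.043 and -0.017 m and y of blue_vial_mid in the frame of white_tray between 0.022 and 0.048 m and z of blue_vial_mid in the frame of white_tray between 0.0475 and 0.0595 m and angle between blue_vial_mid's own z axis and vertical below 0.15 rad) and (x of red_vial_mid in the frame of white_tray between -0.043 and -0.017 m and y of red_vial_mid in the frame of white_tray between -0.048 and -0.022 m and z of red_vial_mid in the frame of white_tray between 0.0475 and 0.0595 m and angle between red_vial_mid's own z axis and vertical below 0.15 rad)) or ((x of blue_vial_mid in the frame of white_tray between -0.043 and -0.017 m and y of blue_vial_mid in the frame of white_tray between -0.048 and -0.022 m and z of blue_vial_mid in the frame of white_tray between 0.0475 and 0.0595 m and angle between blue_vial_mid's own z axis and vertical below 0.15 rad) and (x of red_vial_mid in the frame of white_tray between -0.043 and -0.017 m and y of red_vial_mid in the frame of white_tray between 0.022 and 0.048 m and z of red_vial_mid in the frame of white_tray between 0.0475 and 0.0595 m and angle between red_vial_mid's own z axis and vertical below 0.15 rad))) and (((x of green_vial_mid in the frame of dark_tray between -0.043 and -0.017 m and y of green_vial_mid in the frame of dark_tray between 0.022 and 0.048 m and z of green_vial_mid in the frame of dark_tray between 0.0475 and 0.0595 m and angle between green_vial_mid's own z axis and vertical below 0.15 rad) and (x of yellow_vial_mid in the frame of dark_tray between -0.043 and -0.017 m and y of yellow_vial_mid in the frame of dark_tray between -0.048 and -0.022 m and z of yellow_vial_mid in the frame of dark_tray between 0.0475 and 0.0595 m and angle between yellow_vial_mid's own z axis and vertical below 0.15 rad)) or ((x of green_vial_mid in the frame of dark_tray between -0.043 and -0.017 m and y of green_vial_mid in the frame of dark_tray between -0.048 and -0.022 m and z of green_vial_mid in the frame of dark_tray between 0.0475 and 0.0595 m and angle between green_vial_mid's own z axis and vertical below 0.15 rad) and (x of yellow_vial_mid in the frame of dark_tray between -0.043 and -0.017 m and y of yellow_vial_mid in the frame of dark_tray between 0.022 and 0.048 m and z of yellow_vial_mid in the frame of dark_tray between 0.0475 and 0.0595 m and angle between yellow_vial_mid's own z axis and vertical below 0.15 rad))) and x of card_mid in the frame of dark_tray between 0.039 and 0.051 m and y of card_mid in the frame of dark_tray between -0.006 and 0.006 m and z of card_mid in the frame of dark_tray between 0.0495 and 0.0575 m and angle between card_mid's own z axis and vertical below 0.12 rad and angle between the y axis of card_mid and the y axis of dark_tray, either way round below 0.1 rad and linear speed of each of blue_vial, red_vial, green_vial, yellow_vial, card below 0.03 m/s); the robot touches nothing.
It fails at once if the black-capped spare vial is moved by more than 30 mm (distance of spare_vial_mid from where it was at the start of the episode above 0.03 m).
It fails at once if the amber jar is moved by more than 30 mm (distance of jar from where it was at the start of the episode above 0.03 m).
It also fails if it takes over 112 s, if anything falls off the work surface, if the arm or the gripper's body presses on something with over 40 N, if the wrist force passes 120 N, or if a joint passes its speed limit or range.

### The arm

A 6-joint arm with a two-finger parallel gripper is mounted at the origin on the work surface. World frame = base frame: x ahead of the robot, y to its left, z up, the work surface at z = 0. Lengths are in m, angles in rad, forces in N, time in s.
With the tool pointing down it reaches from about 0.275 to 0.85 m from the base axis. Payload 5.2 kg.
Tool frame: the origin (TCP) lies between the finger pads; the fingertips stand 19 mm ahead of it and the grasp point (between the pads) is the TCP (bot.tips_ahead is the distance from the TCP to the fingertips, in m); z points along the fingers, y is the direction in which the jaws open and shut (so a half turn about z gives the same grasp; the last joint's range is limited). The gripper opens to 85 mm and grips with 20 to 120 N. Pads are 22 mm wide; open, the fingers measure 114 mm over their backs; the gripper's body (76 mm by 85 mm) begins 54 mm behind the grasp point. The pads swing forward as they close: fully open they stand 13 mm farther back than shut.
Start: joints at [-1.354, 0.259, 1.535, -0, 1.348, -0.203], TCP at [0.224, -0.502, 0.25] pointing down, gripper open.
Joint ranges: [-3.14, 3.14], [-0.91, 2.08], [0.19, 2.58], [-1.22, 4.36], [0.22, 2.71], [-3.12, 3.12]. Speed limits (rad/s): [2.57, 2.57, 3.14, 3.14, 3.14, 3.14].

### API

Orientations are given as a unit quaternion [w, x, y, z].
In Python, from cell import bot gives the robot as it stands.
- The arm moves only by the tool servo_tool, never from a script. Its argument "targets" is text: rows parted by semicolons, each of 7 numbers parted by spaces: the turn, a rotation vector about the tool's x, y, z in rad, then the shift along the tool's x, y, z in cm, then the closure, from -1 (fully open) to 1 (shut). A call has 1 to 10 rows; each row is the pose to reach, as a shift and turn from the pose commanded when the call began, along the tool's axes at that moment; what a row does not reach only later rows make up. A row lasts 1/8 s, in which the tool goes at most 62.5 mm and 10.7 degrees, less where a joint would pass 70% of its speed; a pose out of reach is approached as far as the arm can. A call with a gripper value outside its range is refused whole. The fingers move at their own pace and stop on an object; "grip_force" is the grip in N (left out, the last holds). Time passes only in rows, so rows that repeat a pose let the fingers close. It gives the time, the measured TCP pose, the force and the opening at its end, in the units of the state.
- bot.sense(): the state, without advancing time (a new reading comes with each control period).
- bot.capture(name): name is "scene" or "top" or "wrist"; returns the picture (480x640x3 uint8, red, green, blue); there is no depth.
- bot.get_calibration(name): a dict with "fx", "fy", "cx", "cy" (pixels), "pose" (4x4, takes a point from camera to world coordinates). Camera axes: x right, y up, looking along -z (the intrinsics and any distortion apply to the point x, -y, -z); pixel columns grow to the right and rows downward; lengths in m; the calibration is good to about 2 mm. A picture is of the moment at which its call begins: read the wrist's pose just before it. get_calibration takes no time and is no camera call; for the wrist camera it gives the pose at the moment of the call.
- bot.job_done(): hands the job in, once; it reports no verdict.
The state is a dict: "time_s": time; "joint_pos": joint angles; "joint_velocities": joint speeds; "tau": joint torques, N m; "eef_pos": TCP position; "orientation": TCP orientation; "wrist_force": force on the tool from outside, world axes, zero at the start; "moment": the same for the moment, N m; "width": opening from 0.0 (shut) to 1.0 (fully open).
Only numpy, scipy, OpenCV 4.12 (cv2) and the standard library are available. Lean on these libraries where they do the work, as an engineer would, in place of code of your own. Each camera call takes 0.05 s, during which the arm holds its last target.

## Working session

There is one attempt and no reset: what is moved stays moved. The work goes in short steps, Python scripts to look and compute and a tool call to move; the robot and the scene stay as the last step left them, time stands still between calls to the robot, and variables do not carry over. Pictures are saved under pics/ and viewed, and the job is handed in when it is done.

Besides the shell and the picture viewer there is one more tool, called after "Call:" in YAML: its name, and indented under it one key for each argument. servo_tool: Moves the arm, as the interface text tells. Its arguments: {"type":"object","properties":{"targets":{"type":"string"},"grip_force":{"type":"number"}},"required":["targets"]}

```bash
ls; mkdir -p pics
cat > h.py <<'E'
import numpy as np, cv2
from cell import bot
def cap(n,f):
    im=bot.capture(n); cv2.imwrite('pics/'+f+'.png',im[:,:,::-1]); return im
E
python3 - <<'E'
from h import *
for n in ('scene','top','wrist'):
    c=bot.get_calibration(n); print(n,{k:(np.round(v,4).tolist() if k=='pose' else v) for k,v in c.items()})
    cap(n,n+'0')
s=bot.sense(); print(s)
E
```

```text
pics
scene {'fx': 570.016539088616, 'fy': 570.016539088616, 'cx': 322.04252376027466, 'cy': 237.7889720213835, 'pose': [[0.0297, -0.509, 0.8603, 1.3327], [0.9994, 0.0279, -0.018, -0.0222], [-0.0148, 0.8603, 0.5095, 0.548], [0.0, 0.0, 0.0, 1.0]]}
top {'fx': 458.73013686393, 'fy': 458.73013686393, 'cx': 322.1310783508532, 'cy': 245.0119722038911, 'pose': [[-0.0283, 0.9815, -0.1892, 0.3959], [-0.9996, -0.029, -0.0008, -0.0109], [-0.0063, 0.1891, 0.9819, 0.973], [0.0, 0.0, 0.0, 1.0]]}
wrist {'fx': 335.21474609421085, 'fy': 335.21474609421085, 'cx': 316.9113698890074, 'cy': 239.87438192897056, 'pose': [[0.4062, 0.8725, 0.2715, 0.293], [-0.9138, 0.3882, 0.1196, -0.4702], [-0.0011, -0.2967, 0.955, 0.3735], [0.0, 0.0, 0.0, 1.0]]}
{'time_s': 0.15, 'joint_pos': array([-1.35380036e+00,  2.59143068e-01,  1.53585759e+00,  3.18780801e-06,
        1.34800480e+00, -2.02822767e-01]), 'joint_velocities': array([ 0.00057971, -0.00326269, -0.00372331,  0.00088286,  0.00056588,
        0.00069181]), 'tau': array([ 1.39055042e-03, -4.46386313e+01, -2.90821391e+01, -3.07464470e-04,
        8.13798193e-03, -4.44839156e-05]), 'eef_pos': array([ 0.22410208, -0.50184408,  0.24967277]), 'orientation': array([-7.06393074e-04,  9.78049634e-01,  2.08370860e-01, -3.45170978e-06]), 'wrist_force': array([0.66113855, 0.45664173, 0.0038775 ]), 'moment': array([ 0.00361142, -0.0499737 ,  0.03983122]), 'width': 1.0003201433096205}
```

View pics/scene0.png

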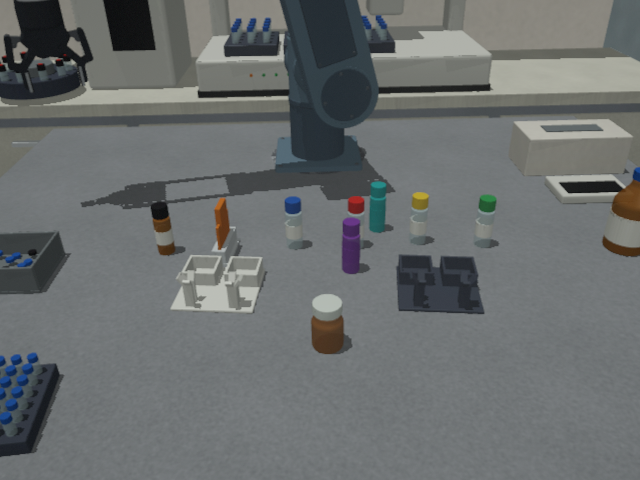

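View pics/top0.png

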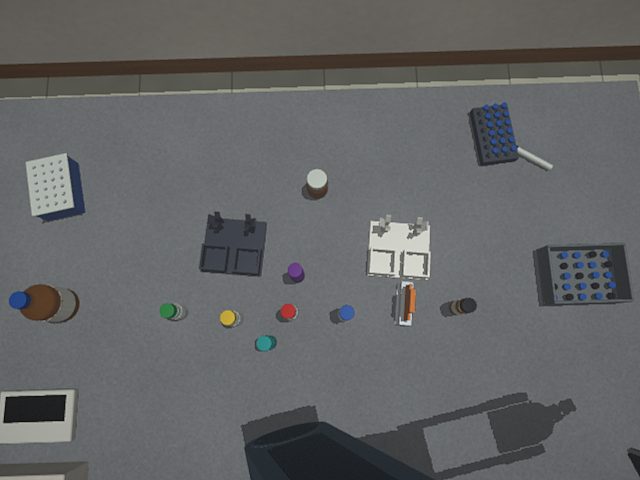

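View pics/wrist0.png

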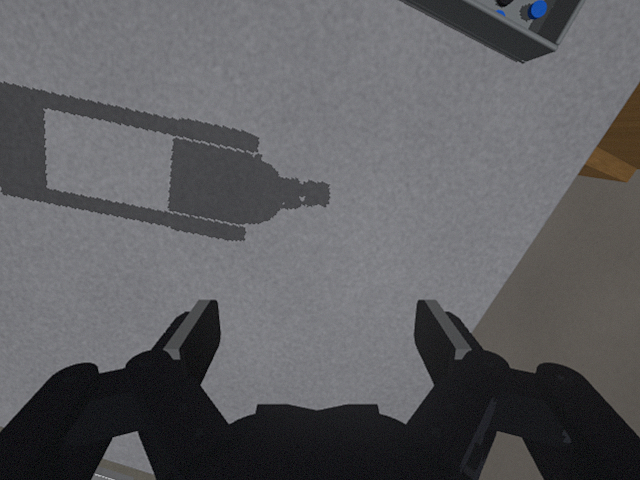

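The top view shows green (168,311), yellow (228,318), red (288,312), blue (346,312), and the black spare (467,305). The look-alikes are turquoise (264,343) and purple (296,272). The card is at (410,302), the dark tray at about (234,247), the white tray at about (400,250) and the jar at (317,183).

```bash
cat >> h.py <<'E'
def ray(n,uv,c=None):
    c=c or bot.get_calibration(n); P=np.array(c['pose'])
    d=np.array([(uv[0]-c['cx'])/c['fx'],-(uv[1]-c['cy'])/c['fy'],-1.0])
    return P[:3,3],P[:3,:3]@d
def onz(n,uv,z,c=None):
    o,d=ray(n,uv,c); return o+d*(z-o[2])/d[2]
def tri(n1,a,n2,b):
    o1,d1=ray(n1,a);o2,d2=ray(n2,b)
    t=np.linalg.lstsq(np.c_[d1,-d2],o2-o1,rcond=None)[0]
    p,q=o1+t[0]*d1,o2+t[1]*d2
    return (p+q)/2,np.linalg.norm(p-q)
def proj(n,p,c=None):
    c=c or bot.get_calibration(n); P=np.array(c['pose']); q=P[:3,:3].T@(np.array(p)-P[:3,3])
    return np.array([c['cx']+c['fx']*q[0]/-q[2], c['cy']-c['fy']*q[1]/-q[2]])
HUE=dict(blue=(105,125),red=(0,5),green=(55,80),yellow=(20,32),turq=(85,97),orange=(6,14),purple=(128,150))
def blobs(im,col,roi,smin=120,vmin=50):
    h=cv2.cvtColor(im,cv2.COLOR_RGB2HSV); lo,hi=HUE[col]
    m=cv2.inRange(h,(lo,smin,vmin),(hi,255,255))
    if col=='red': m|=cv2.inRange(h,(174,smin,vmin),(180,255,255))
    x0,y0,x1,y1=roi; k=np.zeros_like(m);k[y0:y1,x0:x1]=m[y0:y1,x0:x1]
    n,l,st,ce=cv2.connectedComponentsWithStats(k)
    if n<2: return None
    i=1+np.argmax(st[1:,4]); return ce[i],st[i],(l==i)
E
python3 - <<'E'
from h import *
T=cv2.imread('pics/top0.png')[:,:,::-1].copy();S=cv2.imread('pics/scene0.png')[:,:,::-1].copy()
rt=(140,220,500,380); rs=(140,150,520,320)
for c in HUE:
    a=blobs(T,c,rt); b=blobs(S,c,rs)
    if a is None or b is None: print(c,a is None,b is None);continue
    p,e=tri('top',a[0],'scene',b[0])
    print(c,a[0].round(1),a[1],b[0].round(1),b[1],'tri',p.round(4),'gap',round(e,4),'z.088',onz('top',a[0],.088).round(4))
cv2.imwrite('pics/t1.png',cv2.resize(T[200:340,190:500][:,:,::-1],None,fx=2.5,fy=2.5,interpolation=cv2.INTER_CUBIC))
cv2.imwrite('pics/s1.png',cv2.resize(S[160:320,140:510][:,:,::-1],None,fx=2.15,fy=2.15,interpolation=cv2.INTER_CUBIC))
E
```

```text
blue [346.2 312.2] [339 305  15  15 170] [292.2 204.7] [285 197  15  17 232] tri [ 0.4346 -0.0539  0.0857] gap 0.0026 z.088 [ 0.4345 -0.0525  0.088 ]
red [287.7 310.8] [281 304  15  15 171] [355.8 204.2] [348 196  16  18 245] tri [0.4403 0.0582 0.0864] gap 0.0025 z.088 [0.4403 0.0594 0.088 ]
green [167.  310.2] [160 303  17  15 177] [487.1 202.9] [479 195  17  17 243] tri [0.4479 0.2893 0.0862] gap 0.0035 z.088 [0.4481 0.2906 0.088 ]
yellow [227.6 317.3] [220 310  16  16 191] [419.8 200.3] [412 192  17  17 238] tri [0.4311 0.1732 0.0862] gap 0.0029 z.088 [0.4312 0.1743 0.088 ]
turq [265.8 342.7] [257 336  19  15 235] [377.2 206. ] [370 181  16  51 726] tri [0.3811 0.1045 0.0508] gap 0.0034 z.088 [0.3818 0.1015 0.088 ]
orange [410.2 302.9] [404 284  12  36 197] [221.2 221.6] [215 198  14  52 498] tri [ 0.4501 -0.1804  0.064 ] gap 0.0004 z.088 [ 0.4486 -0.1757  0.088 ]
purple [294.7 269.9] [288 263  15  15 158] [350.3 244.9] [343 218  16  55 815] tri [0.5234 0.0442 0.0534] gap 0.0051 z.088 [0.5187 0.0446 0.088 ]
```

View pics/t1.png

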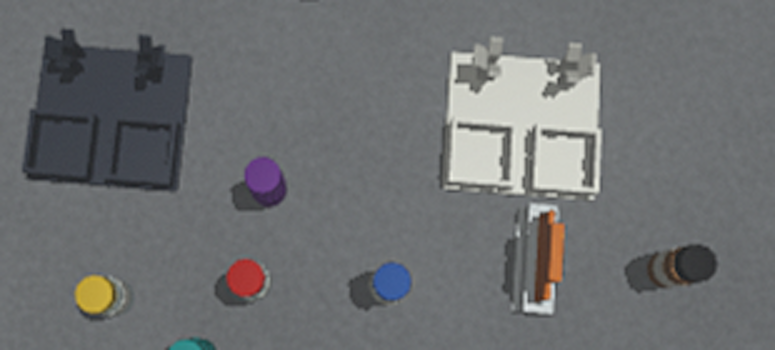

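View pics/s1.png

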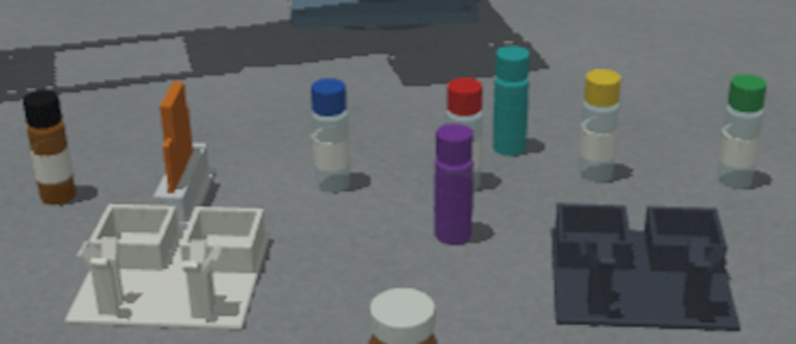

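All four caps triangulate to a sensible height (about 0.086). The shaped look-alikes are turquoise (264,343) and purple (296,272), and the spare is the amber vial at (467,305). My choices are blue (346,312), red (288,311), green (167,310) and yellow (228,317). Next I'll rough out the trays and move the wrist camera over them.

```bash
cat >> h.py <<'E'
def goto(x,y,z,psi):
    """shift(cm) and turn from the present pose to TCP xyz, pointing down, tool x at world angle psi"""
    from scipy.spatial.transform import Rotation as R
    s=bot.sense(); q=s['orientation']; R0=R.from_quat([q[1],q[2],q[3],q[0]])
    c,s_=np.cos(psi),np.sin(psi)
    R1=R.from_matrix(np.array([[c,s_,0],[s_,-c,0],[0,0,-1]]))
    rv=(R0.inv()*R1).as_rotvec(); d=R0.inv().apply(np.array([x,y,z])-s['eef_pos'])*100
    print('t',round(s['time_s'],2),'turn',rv.round(3),'shift cm',d.round(2),'w',round(s['width'],3))
E
python3 - <<'E'
from h import *
for nm,px in dict(Wfl=(370.8,221.2),Wfr=(429.2,224.8),Dfl=(208,214.5),Dfr=(266.5,222)).items(): print(nm,onz('top',px,.006).round(4))
goto(.53,-.15,.25,1.571)
E
```

```text
Wfl [ 0.6317 -0.117   0.006 ]
Wfr [ 0.6199 -0.2427  0.006 ]
Dfl [0.6573 0.2365 0.006 ]
Dfr [0.6367 0.1091 0.006 ]
t 0.15 turn [-1.000e-03 -1.000e-03 -1.151e+00] shift cm [ 4.227e+01 -1.966e+01  1.000e-02] w 1.0
```

Call:
servo_tool:
  targets: "0 0 -1.15 42.3 -19.7 0 -1; 0 0 -1.15 42.3 -19.7 0 -1; 0 0 -1.15 42.3 -19.7 0 -1; 0 0 -1.15 42.3 -19.7 0 -1; 0 0 -1.15 42.3 -19.7 0 -1; 0 0 -1.15 42.3 -19.7 0 -1; 0 0 -1.15 42.3 -19.7 0 -1; 0 0 -1.15 42.3 -19.7 0 -1; 0 0 -1.15 42.3 -19.7 0 -1; 0 0 -1.15 42.3 -19.7 0 -1"

```text
time_s: 1.4
eef_pos: [0.5296, -0.1504, 0.25]
orientation: [-0.0, 0.707, 0.707, -0.0]
wrist_force: [-0.7, 0.3, -0.3]
width: 1.0
```

Run:
```python
from h import *
import pickle
pickle.dump(bot.get_calibration('wrist'),open('w1.pkl','wb')); cap('wrist','w1'); goto(.56,.17,.25,1.571)
```

```text
t 1.45 turn [-0.001  0.    -0.002] shift cm [32.08  2.99  0.  ] w 1.002
```

View pics/w1.png

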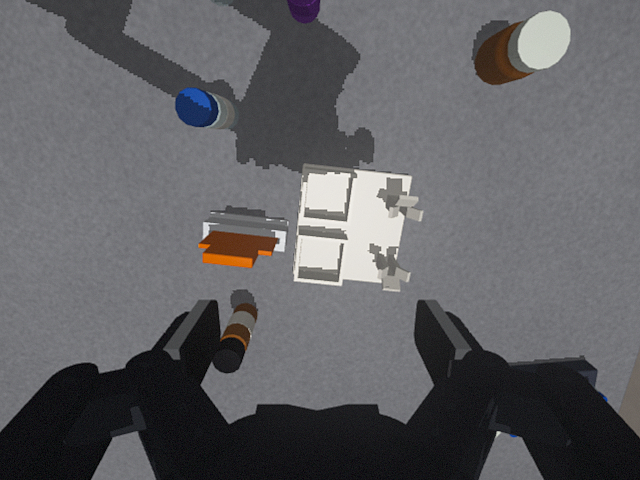

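The wrist view shows the white tray around (350,230), the card and stand around (245,235), the black spare at (235,345) and the blue cap at (200,105). I'll zoom in on the tray and card.

Run:
```python
from h import *
w=cv2.imread('pics/w1.png')
cv2.imwrite('pics/w1z.png',cv2.resize(w[150:300,190:430],None,fx=3.3,fy=3.3,interpolation=cv2.INTER_CUBIC))
```

```text
(no output)
```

View pics/w1z.png

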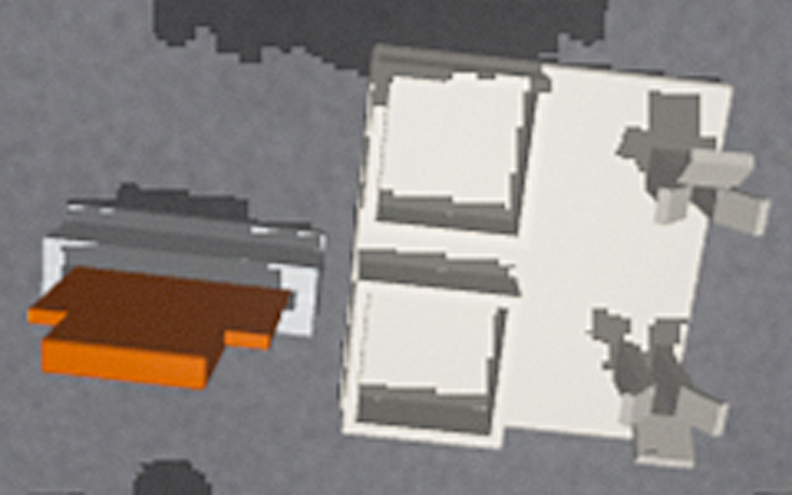

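Call:
servo_tool:
  targets: "0 0 0 32 3 0 -1; 0 0 0 32 3 0 -1; 0 0 0 32 3 0 -1; 0 0 0 32 3 0 -1; 0 0 0 32 3 0 -1; 0 0 0 32 3 0 -1; 0 0 0 32 3 0 -1"

```text
time_s: 2.33
eef_pos: [0.5604, 0.1691, 0.2502]
orientation: [0.0, 0.707, 0.707, -0.0]
wrist_force: [-0.2, -0.7, 0.0]
width: 0.997
```

Run:
```python
from h import *
import pickle
pickle.dump(bot.get_calibration('wrist'),open('w2.pkl','wb')); w=cap('wrist','w2')[:,:,::-1]
cv2.imwrite('pics/w2z.png',cv2.resize(w[140:310,270:470],None,fx=3.5,fy=3.5,interpolation=cv2.INTER_CUBIC))
```

```text
(no output)
```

View pics/w2.png

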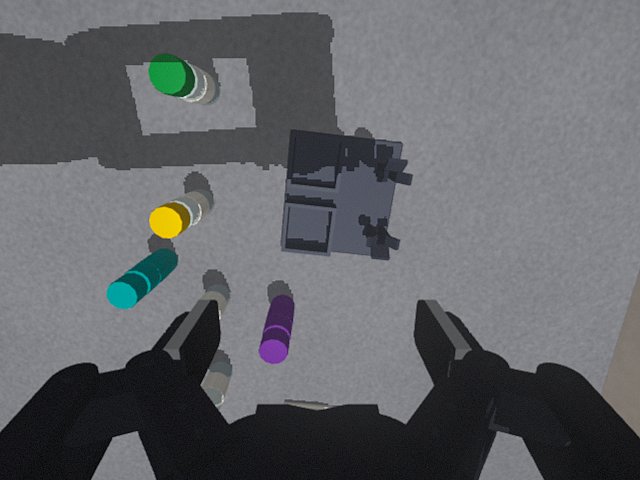

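View pics/w2z.png

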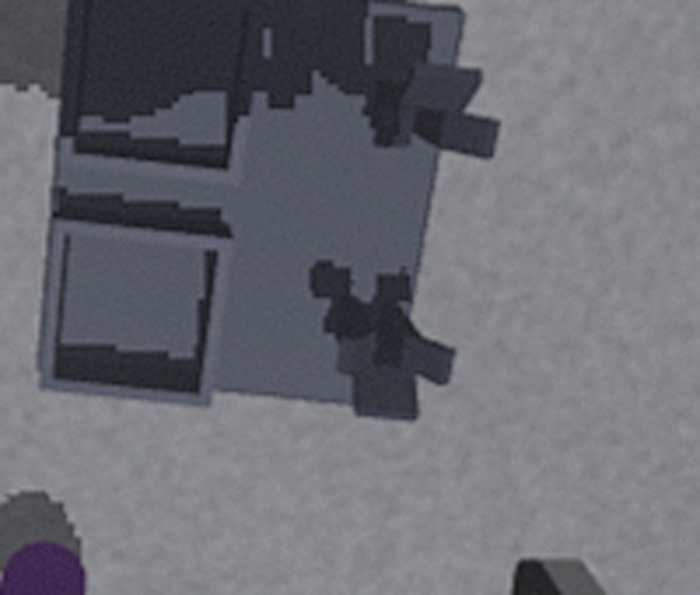

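Dark tray: near pocket outer rim from about (282,251) to (335,208), and far plate corner at about (402,142). The yellow, turquoise, purple and green caps are clear of each other. Now a least-squares fit of tray corner points.

Run:
```python
from h import *
w=cv2.imread('pics/w2.png')
b=cv2.resize(w[122:202,275:425],None,fx=5.3,fy=5.3,interpolation=cv2.INTER_CUBIC)
cv2.imwrite('pics/w2a.png',np.clip(b.astype(float)*1.8,0,255).astype(np.uint8))
b=cv2.resize(w[182:272,275:425],None,fx=5.3,fy=5.3,interpolation=cv2.INTER_CUBIC)
cv2.imwrite('pics/w2b.png',np.clip(b.astype(float)*1.8,0,255).astype(np.uint8))
```

```text
(no output)
```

View pics/w2a.png

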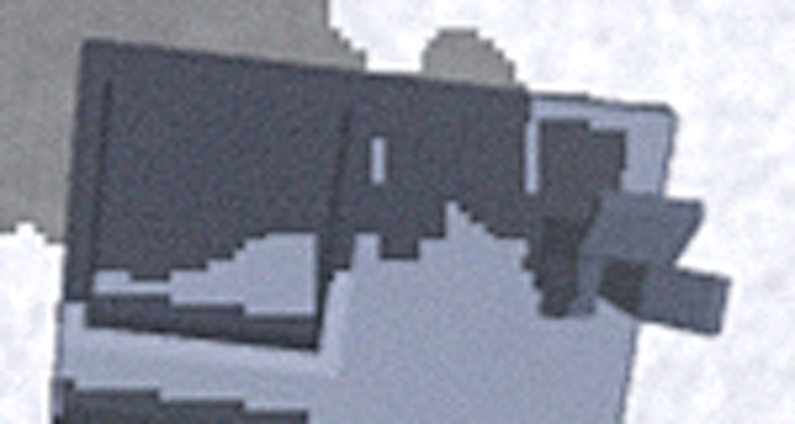

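View pics/w2b.png

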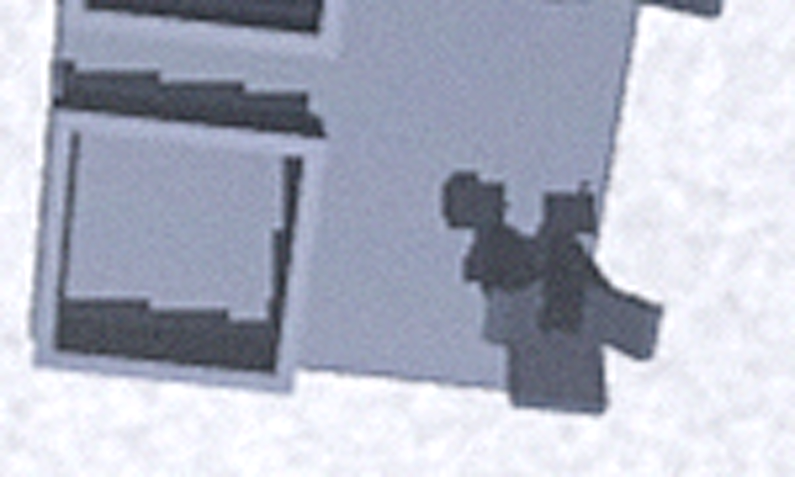

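```bash
cat > fit.py <<'E'
from h import *
import pickle
from scipy.optimize import least_squares
def model(k,t,h):
    o,i=23+t,23
    d={}
    for nm,cy in (('L',-35),('U',35)):
        for s,(sx,sy) in dict(BL=(-1,-1),BR=(1,-1),TR=(1,1),TL=(-1,1)).items():
            d[nm+'o'+s]=(-30+sx*o,cy+sy*o,h); d[nm+'i'+s]=(-30+sx*i,cy+sy*i,h)
    d['F']=(60,65,6)
    return np.array(d[k])/1000
def w(p,T): c,s=np.cos(p[2]),np.sin(p[2]); return np.array([p[0]+c*T[0]-s*T[1],p[1]+s*T[0]+c*T[1],T[2]])
def fit(obs,c,x0):
    def r(p,):
        return np.concatenate([proj('wrist',w(p,model(k,p[3]*1,p[4])),c)-v for k,v in obs.items()])
    s=least_squares(r,list(x0)+[3,30],loss='soft_l1'); return s.x,dict(zip(obs,s.fun.reshape(-1,2).round(1).tolist()))
E
cat > run1.py <<'E'
from fit import *
D={}
for k,v in dict(LoBL=(36,368),LoBR=(292,390),LoTR=(325,143),LoTL=(55,108),LiBL=(57,350),LiBR=(275,373),LiTR=(303,155),LiTL=(75,130)).items(): D[k]=(275+v[0]/5.3,182+v[1]/5.3)
for k,v in dict(UoTL=(84,38),UiBL=(85,325),UiBR=(318,352),F=(674,108)).items(): D[k]=(275+v[0]/5.3,122+v[1]/5.3)
W={k:(190+v[0]/3.3,150+v[1]/3.3) for k,v in dict(LoBL=(343,430),LoBR=(502,445),LoTR=(520,297),LiTL=(365,290),LiBL=(357,425),LiBR=(490,435),LiTR=(505,307),UoTL=(375,48),UiBR=(518,235),UiBL=(378,218),F=(732,84)).items()}
for n,o,c,x0 in (('dark',D,'w2.pkl',(.59,.17,-.15)),('white',W,'w1.pkl',(.57,-.18,-.1))):
    c=pickle.load(open(c,'rb')); p,r=fit(o,c,x0); print(n,p.round(4)); print(r)
    for k,T in dict(pU=(-.03,.035,0),pL=(-.03,-.035,0),card=(.045,0,0)).items(): print(k,w(p,T).round(4), end=' ')
    for k,T in dict(F=(.06,.065,.006)).items(): print('top px F',proj('top',w(p,T)).round(1))
E
python3 run1.py
```

```text
dark [ 0.5844  0.1808 -0.1107  3.8701 29.0971]
{'LoBL': [-0.5, -0.5], 'LoBR': [0.2, 0.4], 'LoTR': [0.1, -1.0], 'LoTL': [-0.1, 0.1], 'LiBL': [-0.6, -0.1], 'LiBR': [0.3, -0.1], 'LiTR': [0.2, -0.1], 'LiTL': [-0.5, 0.0], 'UoTL': [0.1, 3.2], 'UiBL': [-0.4, 0.3], 'UiBR': [0.2, 0.0], 'F': [1.2, -0.4]}
pU [0.5585 0.2189 0.    ] pL [0.5507 0.1493 0.    ] card [0.6291 0.1758 0.    ] top px F [206.9 217.2]
white [ 0.5661 -0.1727 -0.1082  4.0411 30.3509]
{'LoBL': [-0.4, 0.3], 'LoBR': [-0.5, 0.4], 'LoTR': [0.4, -0.6], 'LiTL': [0.6, 0.4], 'LiBL': [-0.8, -1.2], 'LiBR': [-0.0, -0.2], 'LiTR': [0.8, -0.4], 'UoTL': [0.3, 3.4], 'UiBR': [-0.2, -0.1], 'UiBL': [-1.2, 0.5], 'F': [0.8, -0.7]}
pU [ 0.54   -0.1347  0.    ] pL [ 0.5325 -0.2043  0.    ] card [ 0.6108 -0.1776  0.    ] top px F [369.7 220.8]
```

Run:
```python
from h import *
import pickle
for f,cols in (('w2',('green','yellow')),('w1',('blue',))):
    im=cv2.imread(f'pics/{f}.png')[:,:,::-1].copy(); c=pickle.load(open(f+'.pkl','rb'))
    for k in cols:
        b=blobs(im,k,(100,0,300,290),120,110)   # bright = lit cap top
        (x,y),r=cv2.minEnclosingCircle(np.argwhere(b[2])[:,::-1].astype(np.float32)); 
        print(k,b[0].round(1),b[1],'r',round(r,1),onz('wrist',b[0],.095,c).round(4),onz('wrist',b[0],.09,c).round(4))
goto(.448,.290,.15,1.571)
```

```text
green [167.1  76. ] [149  62  37  32 988] r 20.2 [0.4469 0.2889 0.095 ] [0.4449 0.2896 0.09  ]
yellow [167.7 220.7] [ 149  203   41   36 1007] r 20.2 [0.4321 0.1763 0.095 ] [0.4298 0.175  0.09  ]
blue [196.8  96.8] [179  88  33  23 352] r 18.1 [ 0.4368 -0.045   0.095 ] [ 0.4352 -0.0445  0.09  ]
t 2.38 turn [-0.     0.001 -0.002] shift cm [ 12.15 -11.28  10.01] w 1.004
```

Call:
servo_tool:
  targets: "0 0 0 12.1 -11.3 10 -0.2; 0 0 0 12.1 -11.3 10 -0.2; 0 0 0 12.1 -11.3 10 -0.2; 0 0 0 12.1 -11.3 10 -0.2; 0 0 0 12.1 -11.3 10 -0.2; 0 0 0 12.1 -11.3 10 -0.2; 0 0 0 12.1 -11.3 10 -0.2"
  grip_force: 30

```text
time_s: 3.25
eef_pos: [0.4492, 0.2902, 0.1512]
orientation: [0.001, 0.708, 0.706, 0.001]
wrist_force: [1.2, -0.3, -0.2]
width: 0.598
```

Run:
```python
from h import *
import pickle
pickle.dump(bot.get_calibration('wrist'),open('w3.pkl','wb')); w=cap('wrist','w3'); goto(.448,.290,.055,1.571)
```

```text
t 3.3 turn [ 0.001 -0.    -0.003] shift cm [-0.04 -0.1   9.6 ] w 0.601
```

View pics/w3.png

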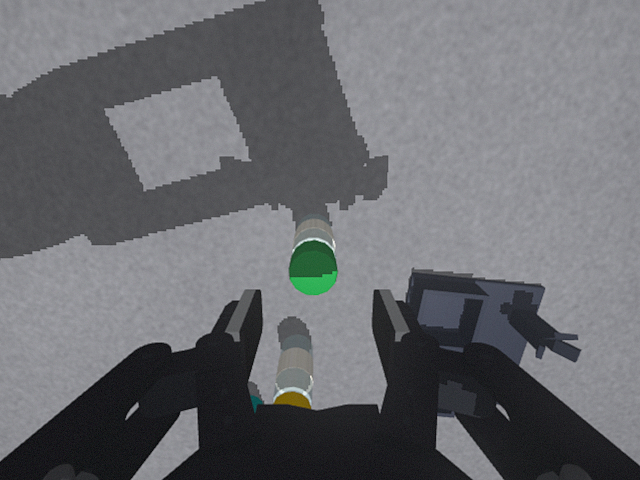

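The green cap at (314,268) is centred between the jaws (317), and nothing else is in the way. Descending to grip.

Call:
servo_tool:
  targets: "0 0 0 0 0 4.8 -0.2; 0 0 0 0 0 9.5 -0.2; 0 0 0 0 0 9.5 -0.2; 0 0 0 0 0 9.5 0.6; 0 0 0 0 0 9.5 0.6; 0 0 0 0 0 9.5 0.6; 0 0 0 0 0 4 0.6; 0 0 0 0 0 -2 0.6; 0 0 0 0 0 -6 0.6; 0 0 0 0 0 -6 0.6"

```text
time_s: 4.55
eef_pos: [0.4497, 0.2921, 0.2151]
orientation: [0.002, 0.707, 0.707, 0.004]
wrist_force: [0.1, 0.5, -0.7]
width: 0.341
```

Run:
```python
from h import *
import pickle
pickle.dump(bot.get_calibration('wrist'),open('w4.pkl','wb')); w=cap('wrist','w4'); goto(.5585,.2189,.12,1.571)
```

```text
t 4.6 turn [ 0.005 -0.002 -0.001] shift cm [-7.27 10.97  9.29] w 0.34
```

View pics/w4.png

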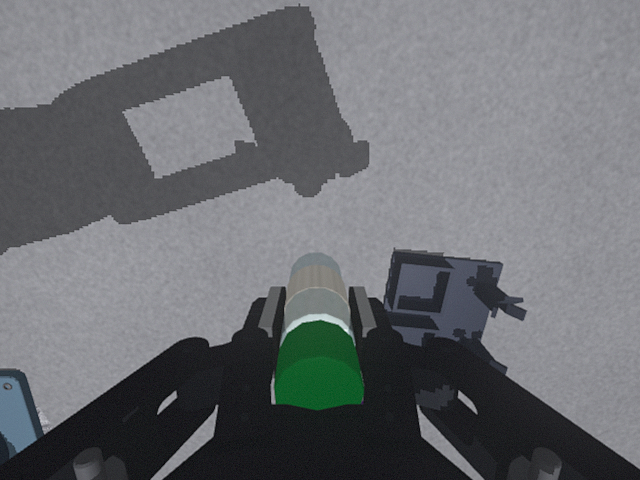

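Call:
servo_tool:
  targets: "0 0 0 -7.3 10.9 0 0.6; 0 0 0 -7.3 10.9 0 0.6; 0 0 0 -7.3 10.9 4 0.6; 0 0 0 -7.3 10.9 8.5 0.6; 0 0 0 -7.3 10.9 8.5 0.6; 0 0 0 -7.3 10.9 8.5 0.6"

```text
time_s: 5.35
eef_pos: [0.5567, 0.2182, 0.1259]
orientation: [0.0, 0.707, 0.707, 0.0]
wrist_force: [0.4, -0.2, -0.4]
width: 0.34
```

Run:
```python
from h import *
import pickle
pickle.dump(bot.get_calibration('wrist'),open('w5.pkl','wb')); w=cap('wrist','w5'); cap('scene','s5'); goto(.5585,.2189,.062,1.571)
```

```text
t 5.45 turn [ 0.003 -0.001 -0.001] shift cm [0.03 0.07 6.53] w 0.34
```

View pics/w5.png

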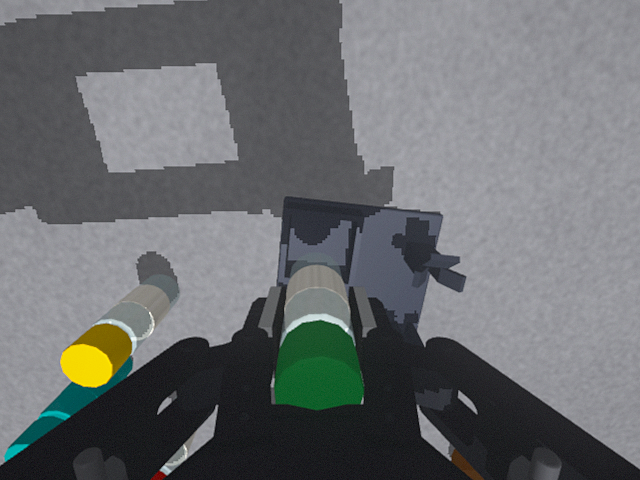

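View pics/s5.png

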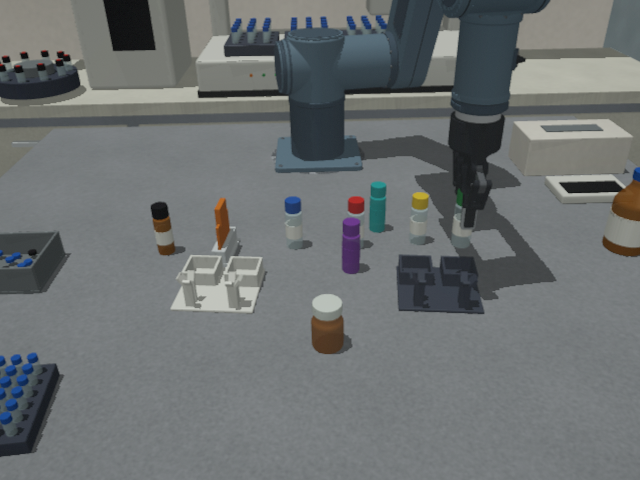

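The vial hangs upright over the +y pocket of the dark tray (wrist view: pocket at about (320,245)). Lowering, releasing and rising.

Call:
servo_tool:
  targets: "0 0 0 0 0 4 0.6; 0 0 0 0 0 5.8 0.6; 0 0 0 0 0 6.4 0.6; 0 0 0 0 0 6.4 0.6; 0 0 0 0 0 6.4 0.2; 0 0 0 0 0 6.4 -0.1; 0 0 0 0 0 6.4 -0.2; 0 0 0 0 0 0 -0.2; 0 0 0 0 0 -4 -0.2; 0 0 0 0 0 -8 -0.2"

```text
time_s: 6.7
eef_pos: [0.5566, 0.218, 0.207]
orientation: [0.0, 0.707, 0.707, 0.0]
wrist_force: [0.2, -0.5, -0.9]
width: 0.599
```

Run:
```python
from h import *
import pickle
pickle.dump(bot.get_calibration('wrist'),open('w6.pkl','wb')); w=cap('wrist','w6'); goto(.432,.175,.15,1.571)
```

```text
t 6.75 turn [ 0.01  -0.002 -0.001] shift cm [ -4.38 -12.77   6.17] w 0.599
```

View pics/w6.png

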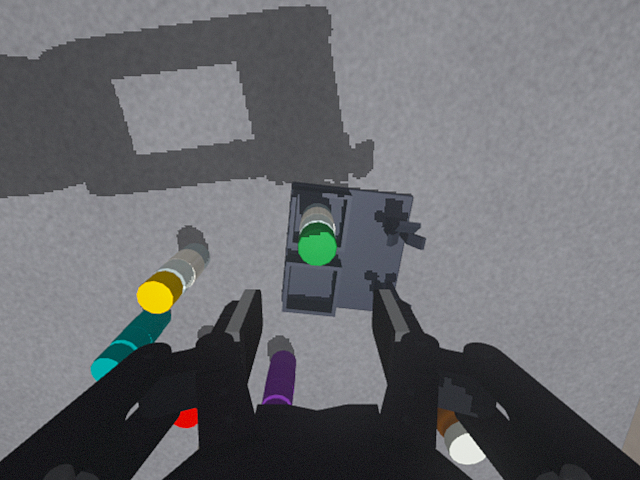

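Green stands upright in its pocket (cap at (318,243)). Next is yellow.

Call:
servo_tool:
  targets: "0 0 0 -4.3 -12.5 2 -0.2; 0 0 0 -4.3 -12.5 4 -0.2; 0 0 0 -4.3 -12.5 5.5 -0.2; 0 0 0 -4.3 -12.5 5.5 -0.2; 0 0 0 -4.3 -12.5 5.5 -0.2; 0 0 0 -4.3 -12.5 5.5 -0.2"

```text
time_s: 7.5
eef_pos: [0.4333, 0.1755, 0.1512]
orientation: [0.001, 0.707, 0.707, 0.001]
wrist_force: [0.8, -0.5, 0.4]
width: 0.591
```

Run:
```python
from h import *
w=cap('wrist','w7'); goto(.432,.175,.055,1.571)
```

```text
t 7.55 turn [ 0.002 -0.    -0.001] shift cm [-0.05 -0.12  9.6 ] w 0.597
```

View pics/w7.png

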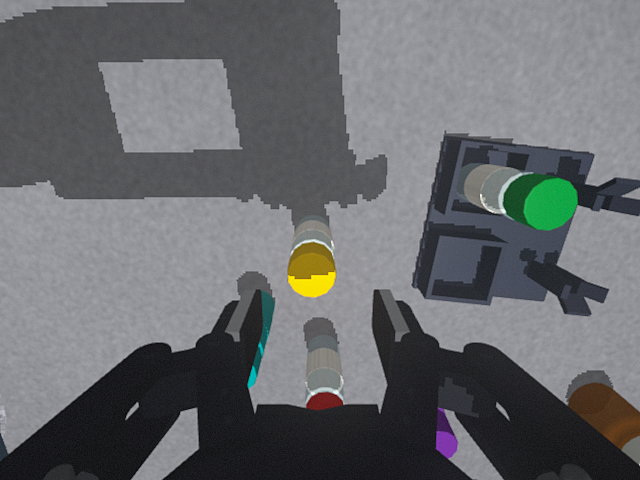

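Yellow's cap at (311,270) is centred between the pads. The turquoise vial is behind the left finger in the image, about 6 cm away in y. Gripping.

Call:
servo_tool:
  targets: "0 0 0 0 0 4.8 -0.2; 0 0 0 0 0 9.5 -0.2; 0 0 0 0 0 9.5 -0.2; 0 0 0 0 0 9.5 0.6; 0 0 0 0 0 9.5 0.6; 0 0 0 0 0 9.5 0.6; 0 0 0 0 0 4 0.6; 0 0 0 0 0 -1 0.6; 0 0 0 0 0 -1 0.6; 0 0 0 0 0 -1 0.6"

```text
time_s: 8.8
eef_pos: [0.4312, 0.1751, 0.1605]
orientation: [0.0, 0.707, 0.707, 0.0]
wrist_force: [0.3, 0.8, -0.9]
width: 0.346
```

Run:
```python
from h import *
goto(.5507,.1493,.12,1.571)
```

```text
t 8.8 turn [ 0.001 -0.    -0.001] shift cm [-2.57 11.95  4.06] w 0.346
```

Call:
servo_tool:
  targets: "0 0 0 -2.6 11.9 0 0.6; 0 0 0 -2.6 11.9 0 0.6; 0 0 0 -2.6 11.9 3.5 0.6; 0 0 0 -2.6 11.9 3.5 0.6; 0 0 0 -2.6 11.9 3.5 0.6"

```text
time_s: 9.43
eef_pos: [0.5494, 0.1492, 0.1248]
orientation: [-0.001, 0.707, 0.707, -0.001]
wrist_force: [0.6, -0.4, 0.7]
width: 0.341
```

Run:
```python
from h import *
w=cap('wrist','w8'); goto(.5507,.1493,.061,1.571)
```

```text
t 9.47 turn [-0.    -0.    -0.001] shift cm [-0.    0.07  6.47] w 0.344
```

View pics/w8.png

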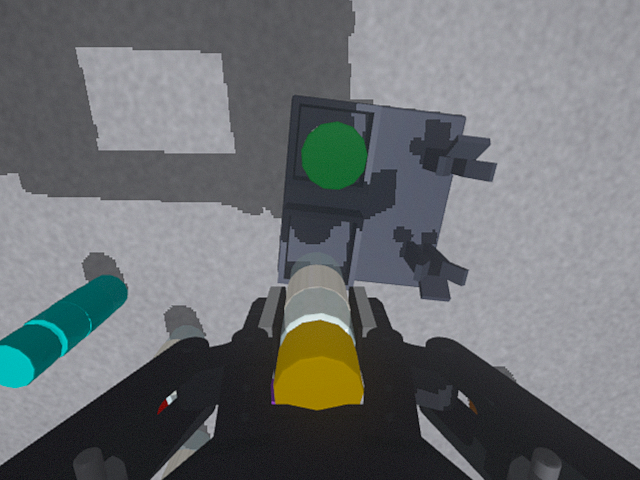

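The yellow vial hangs over the empty lower pocket. Green is upright and centred in the other one. Lowering.

Call:
servo_tool:
  targets: "0 0 0 0 0 4 0.6; 0 0 0 0 0 5.8 0.6; 0 0 0 0 0 6.4 0.6; 0 0 0 0 0 6.4 0.6; 0 0 0 0 0 6.4 0.2; 0 0 0 0 0 6.4 -0.1; 0 0 0 0 0 6.4 -0.2; 0 0 0 0 0 0 -0.2; 0 0 0 0 0 -6 -0.2; 0 0 0 0 0 -12.5 -0.2"

```text
time_s: 10.72
eef_pos: [0.5502, 0.149, 0.2495]
orientation: [-0.0, 0.707, 0.707, -0.0]
wrist_force: [1.7, 0.6, -1.1]
width: 0.601
```

Call:
servo_tool:
  targets: "0 0 0 0 0 0 -0.2; 0 0 0 0 0 0 -0.2; 0 0 0 0 0 0 -0.2"

```text
time_s: 11.1
eef_pos: [0.5494, 0.1489, 0.2458]
orientation: [-0.001, 0.707, 0.707, -0.001]
wrist_force: [-0.4, 0.3, -0.7]
width: 0.601
```

Run:
```python
from h import *
import pickle
pickle.dump(bot.get_calibration('wrist'),open('w9.pkl','wb')); w=cap('wrist','w9'); goto(.440,.059,.15,1.571)
b=w[130:310,260:440,::-1]
cv2.imwrite('pics/w9z.png',np.clip(cv2.resize(b,None,fx=3.3,fy=3.3,interpolation=cv2.INTER_CUBIC)*1.6,0,255).astype(np.uint8))
```

```text
t 11.15 turn [-0.004  0.    -0.001] shift cm [ -9.   -10.9    9.62] w 0.602
```

View pics/w9.png

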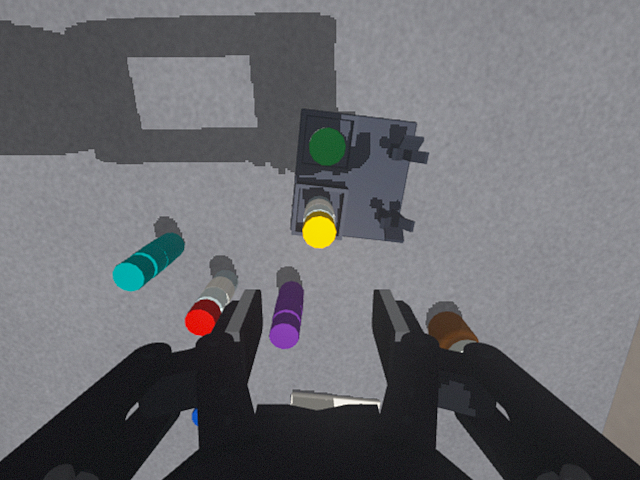

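View pics/w9z.png

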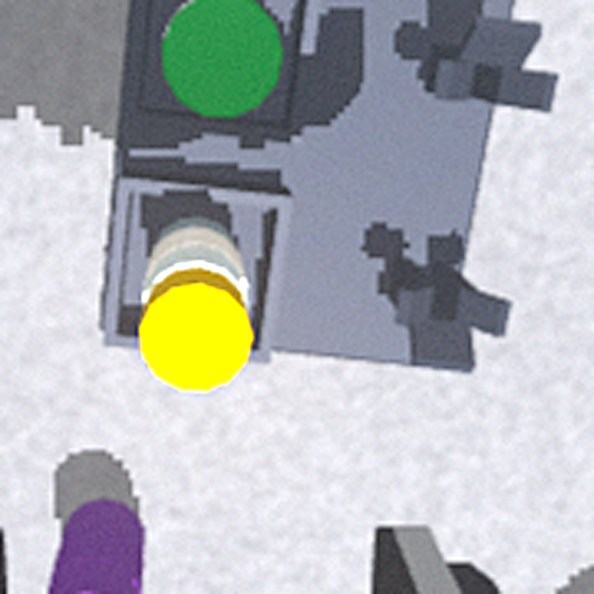

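Yellow (319,230) and green (327,146) both stand in the dark tray. Next is red, whose cap is at (201,321). Purple is 8 cm away in x.

Call:
servo_tool:
  targets: "0 0 0 -9 -11 3 -0.2; 0 0 0 -9 -11 6 -0.2; 0 0 0 -9 -11 9.5 -0.2; 0 0 0 -9 -11 9.5 -0.2; 0 0 0 -9 -11 9.5 -0.2; 0 0 0 -9 -11 9.5 -0.2"

```text
time_s: 11.9
eef_pos: [0.4426, 0.0593, 0.1541]
orientation: [0.001, 0.707, 0.707, 0.001]
wrist_force: [0.3, 0.1, 0.2]
width: 0.599
```

Run:
```python
from h import *
w=cap('wrist','w10'); goto(.440,.059,.055,1.571)
```

```text
t 11.95 turn [ 0.003  0.    -0.   ] shift cm [-0.04 -0.27  9.9 ] w 0.599
```

View pics/w10.png

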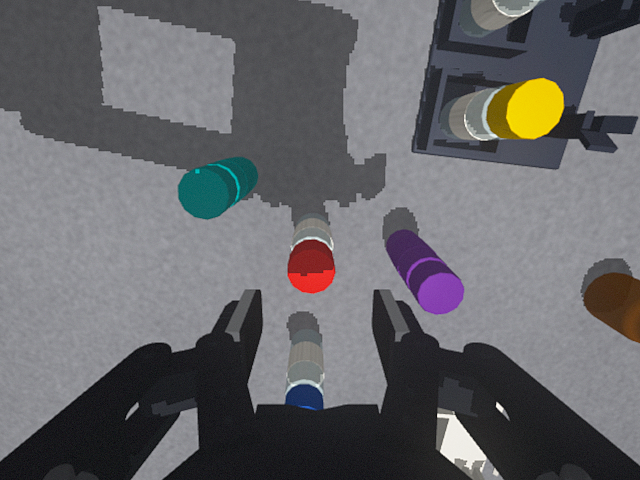

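Red is centred at (311,266) and purple is clear to the right. Gripping and lifting.

Call:
servo_tool:
  targets: "0 0 0 0 0 4.8 -0.2; 0 0 0 0 0 9.6 -0.2; 0 0 0 0 0 9.6 -0.2; 0 0 0 0 0 9.6 0.6; 0 0 0 0 0 9.6 0.6; 0 0 0 0 0 9.6 0.6; 0 0 0 0 0 4 0.6; 0 0 0 0 0 -2 0.6; 0 0 0 0 0 -6 0.6; 0 0 0 0 0 -6 0.6"

```text
time_s: 13.2
eef_pos: [0.4426, 0.0589, 0.217]
orientation: [0.004, 0.707, 0.707, 0.003]
wrist_force: [0.9, 1.3, -1.7]
width: 0.341
```

Run:
```python
from h import *
goto(.540,-.1347,.125,1.571)
```

```text
t 13.2 turn [ 0.009  0.001 -0.001] shift cm [-19.35   9.67   9.3 ] w 0.341
```

Call:
servo_tool:
  targets: "0 0 0 -19.4 9.8 0 0.6; 0 0 0 -19.4 9.8 0 0.6; 0 0 0 -19.4 9.8 0 0.6; 0 0 0 -19.4 9.8 3 0.6; 0 0 0 -19.4 9.8 6 0.6; 0 0 0 -19.4 9.8 8.6 0.6; 0 0 0 -19.4 9.8 8.6 0.6; 0 0 0 -19.4 9.8 8.6 0.6"

```text
time_s: 14.2
eef_pos: [0.5384, -0.1349, 0.1273]
orientation: [0.0, 0.707, 0.707, 0.0]
wrist_force: [-0.4, 0.6, -0.2]
width: 0.342
```

Run:
```python
from h import *
w=cap('wrist','w11'); goto(.540,-.1347,.061,1.571)
```

```text
t 14.25 turn [ 0.002  0.001 -0.001] shift cm [0.04 0.11 6.68] w 0.345
```

View pics/w11.png

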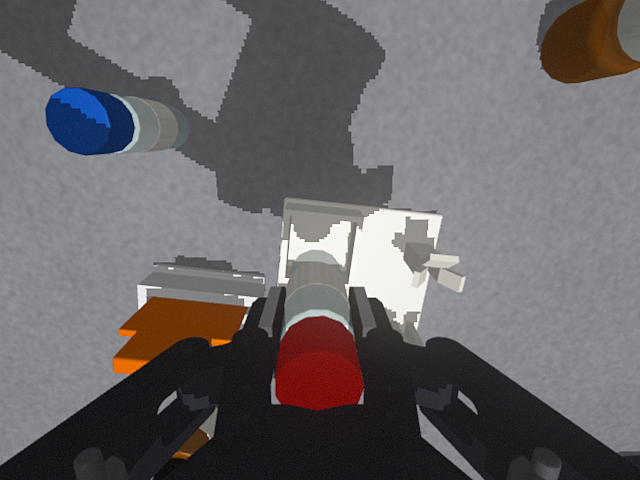

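Red is over the +y pocket of the white tray and the card is clear of the left finger. Lowering.

Call:
servo_tool:
  targets: "0 0 0 0 0 4 0.6; 0 0 0 0 0 5.8 0.6; 0 0 0 0 0 6.6 0.6; 0 0 0 0 0 6.6 0.6; 0 0 0 0 0 6.6 0.2; 0 0 0 0 0 6.6 -0.1; 0 0 0 0 0 6.6 -0.2; 0 0 0 0 0 0 -0.2; 0 0 0 0 0 -6 -0.2; 0 0 0 0 0 -12 -0.2"

```text
time_s: 15.5
eef_pos: [0.5381, -0.1349, 0.2488]
orientation: [0.0, 0.707, 0.707, 0.0]
wrist_force: [1.5, -0.9, -0.6]
width: 0.601
```

Call:
servo_tool:
  targets: "0 0 0 0 0 0 -0.2; 0 0 0 0 0 0 -0.2; 0 0 0 0 0 0 -0.2"

```text
time_s: 15.88
eef_pos: [0.5373, -0.1345, 0.2449]
orientation: [-0.002, 0.707, 0.707, -0.001]
wrist_force: [0.2, -0.6, -1.2]
width: 0.598
```

Run:
```python
from h import *
import pickle
pickle.dump(bot.get_calibration('wrist'),open('w12.pkl','wb')); w=cap('wrist','w12'); goto(.45,-.18,.25,0)
b=w[150:310,170:450,::-1]
cv2.imwrite('pics/w12z.png',cv2.resize(b,None,fx=2.8,fy=2.8,interpolation=cv2.INTER_CUBIC))
```

```text
t 15.93 turn [-4.00e-03  1.00e-03  1.57e+00] shift cm [-4.55 -8.73 -0.49] w 0.597
```

View pics/w12.png

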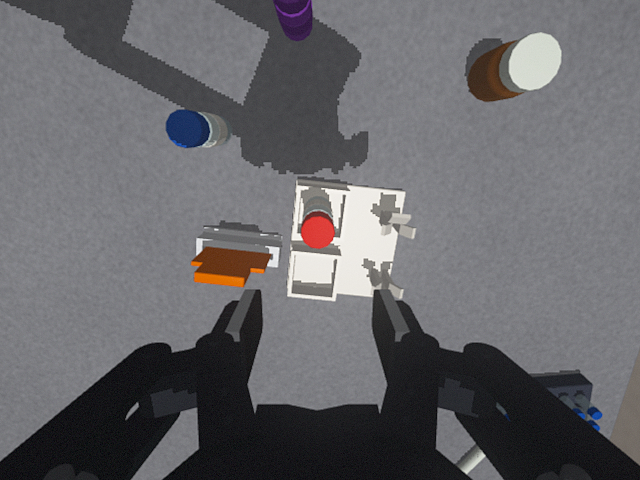

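View pics/w12z.png

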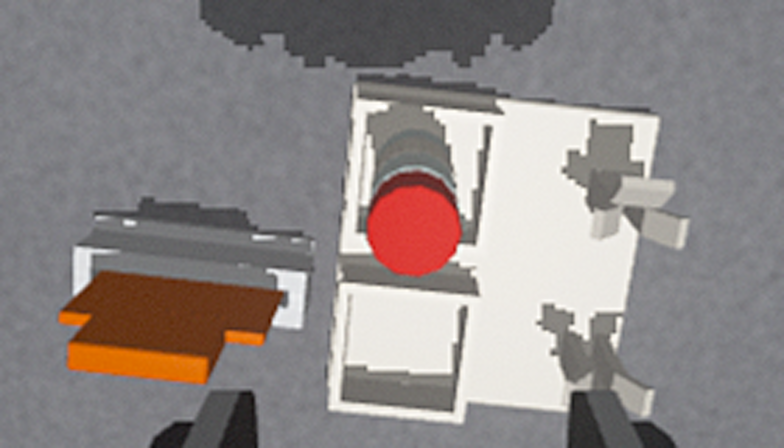

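Red is standing in the white tray (317,230). The card tab's lit top edge is at about (195–243, 273–287). Now measuring the card.

Run:
```python
from h import *
import pickle
for f in ('w1','w12'):
    im=cv2.imread(f'pics/{f}.png')[:,:,::-1].copy(); c=pickle.load(open(f+'.pkl','rb'))
    h=cv2.cvtColor(im,cv2.COLOR_RGB2HSV); m=cv2.inRange(h,(5,150,190),(18,255,255)); m[:,:180]=0;m[:200]=0;m[300:]=0;m[:,300:]=0
    n,l,st,ce=cv2.connectedComponentsWithStats(m)
    for i in range(1,n):
        if st[i,4]<8: continue
        z=.101 if st[i,4]>200 else .072
        pts=np.argwhere(l==i)[:,::-1].astype(float)
        P=np.array([onz('wrist',p,z,c)[:2] for p in pts]).astype(np.float32)
        r=cv2.minAreaRect(P*1000); M=P.mean(0)
        e=np.linalg.eigh(np.cov(P.T))[1][:,1]
        print(f,i,st[i],'z',z,'mean',M.round(4),'rect',np.round(r[0],1),np.round(r[1],1),'yaw',np.degrees(np.arctan2(e[1],e[0])).round(1))
```

```text
w1 1 [199 244  10   4  34] z 0.072 mean [ 0.4209 -0.1733] rect [ 421.3 -173.1] [3.  8.7] yaw 176.8
w1 2 [258 251  13   5  49] z 0.072 mean [ 0.4785 -0.1804] rect [ 478.4 -180.3] [ 3.8 11.7] yaw 173.3
w1 3 [203 254  49  14 433] z 0.101 mean [ 0.4508 -0.177 ] rect [ 450.9 -177. ] [ 8.3 41.9] yaw 172.9
w12 1 [191 262  11   4  37] z 0.072 mean [ 0.421  -0.1732] rect [ 421.4 -173.3] [3.  9.6] yaw 178.6
w12 2 [251 268  13   5  49] z 0.072 mean [ 0.4789 -0.1803] rect [ 478.9 -180.3] [ 3.8 11.6] yaw 172.6
w12 3 [194 273  50  14 442] z 0.101 mean [ 0.4507 -0.1769] rect [ 450.7 -176.9] [ 8.5 42.5] yaw 173.2
```

Run:
```python
from h import *
print(onz('top',(467,305),.095).round(3)); goto(.4507,-.177,.16,-.12)
```

```text
[ 0.441 -0.282  0.095]
t 15.93 turn [-0.004  0.002  1.69 ] shift cm [-4.27 -8.63  8.51] w 0.597
```

Call:
servo_tool:
  targets: "0 0 1.69 -4.2 -8.7 0 0; 0 0 1.69 -4.2 -8.7 0 0; 0 0 1.69 -4.2 -8.7 0 0; 0 0 1.69 -4.2 -8.7 0 0; 0 0 1.69 -4.2 -8.7 0 0; 0 0 1.69 -4.2 -8.7 0 0; 0 0 1.69 -4.2 -8.7 3 0; 0 0 1.69 -4.2 -8.7 6 0; 0 0 1.69 -4.2 -8.7 8.5 0; 0 0 1.69 -4.2 -8.7 8.5 0"

```text
time_s: 17.18
eef_pos: [0.4493, -0.1757, 0.1591]
orientation: [-0.002, 0.998, -0.059, -0.003]
wrist_force: [0.9, -0.2, 0.0]
width: 0.501
```

Call:
servo_tool:
  targets: "0 0 0 0 0 0 0; 0 0 0 0 0 0 0; 0 0 0 0 0 0 0"
  grip_force: 40

```text
time_s: 17.55
eef_pos: [0.4516, -0.1771, 0.1626]
orientation: [0.0, 0.998, -0.06, 0.001]
wrist_force: [1.3, 0.1, 0.1]
width: 0.502
```

Run:
```python
from h import *
import pickle
pickle.dump(bot.get_calibration('wrist'),open('w13.pkl','wb')); w=cap('wrist','w13'); goto(.4507,-.177,.088,-.12); print(bot.sense()['eef_pos'])
```

```text
t 17.6 turn [ 0.001 -0.001  0.001] shift cm [-0.09 -0.    7.45] w 0.503
[ 0.45148808 -0.17707346  0.16254192]
```

View pics/w13.png

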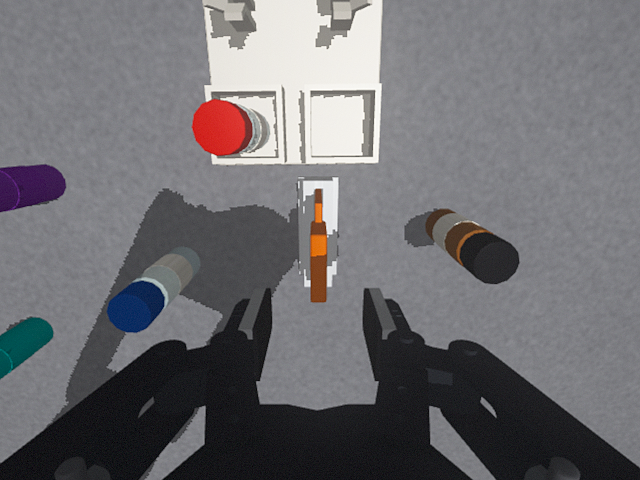

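The card (318,190–300) is centred and parallel to the pads. The black spare at (490,257) is well clear of the right finger. Gripping the tab and lifting straight up slowly.

Call:
servo_tool:
  targets: "0 0 0 0 0 4 0; 0 0 0 0 0 7.3 0; 0 0 0 0 0 7.3 0; 0 0 0 0 0 7.3 1; 0 0 0 0 0 7.3 1; 0 0 0 0 0 7.3 1; 0 0 0 0 0 7.3 1; 0 0 0 0 0 6 1; 0 0 0 0 0 4 1; 0 0 0 0 0 1 1"

```text
time_s: 18.85
eef_pos: [0.4505, -0.1764, 0.1526]
orientation: [-0.001, 0.998, -0.06, -0.001]
wrist_force: [-0.2, -0.4, -0.9]
width: 0.111
```

Run:
```python
from h import *
s=bot.sense();print(s['eef_pos'],s['width'],s['wrist_force'])
```

```text
[ 0.45049579 -0.17642236  0.15255504] 0.1112332030538372 [-0.20928054 -0.36478057 -0.92693975]
```

Call:
servo_tool:
  targets: "0 0 0 0 0 -4 1; 0 0 0 0 0 -8 1; 0 0 0 0 0 -8 1; 0 0 0 0 0 -8 1; 0 0 0 0 0 -8 1"

```text
time_s: 19.48
eef_pos: [0.4503, -0.1763, 0.2306]
orientation: [-0.001, 0.998, -0.06, -0.001]
wrist_force: [0.7, 0.1, -2.1]
width: 0.112
```

Run:
```python
from h import *
w=cap('wrist','w14');cap('scene','s14'); goto(.6291,.1758,.23,1.46); print(bot.sense()['eef_pos'])
```

```text
t 19.57 turn [-3.00e-03  1.00e-03 -1.58e+00] shift cm [ 13.5  -37.12   0.08] w 0.107
[ 0.4505553  -0.17648533  0.2306643 ]
```

View pics/w14.png

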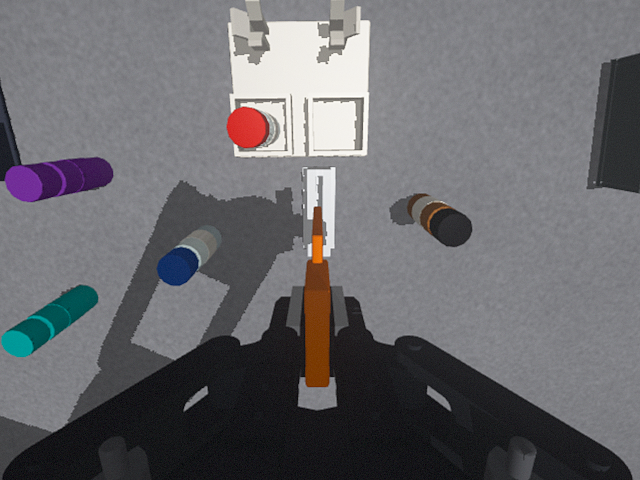

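View pics/s14.png

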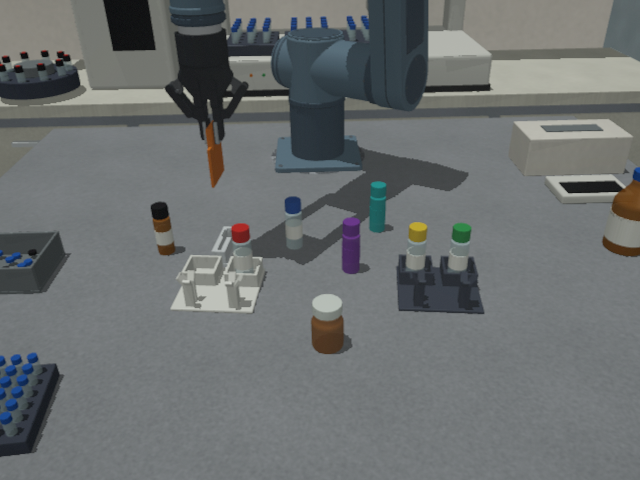

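The card hangs straight and aligned (318,210–385). I'll refine the dark tray pose using the second wrist view before inserting.

Run:
```python
from h import *
w=cv2.imread('pics/w9.png'); 
b=cv2.resize(w[100:250,285:435],None,fx=4,fy=4,interpolation=cv2.INTER_CUBIC)
cv2.imwrite('pics/w9b.png',np.clip(b.astype(float)*2,0,255).astype(np.uint8))
w=cv2.imread('pics/s14.png'); 
b=cv2.resize(w[220:320,385:495],None,fx=6,fy=6,interpolation=cv2.INTER_CUBIC)
cv2.imwrite('pics/s14b.png',np.clip(b.astype(float)*2,0,255).astype(np.uint8))
```

```text
(no output)
```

View pics/w9b.png

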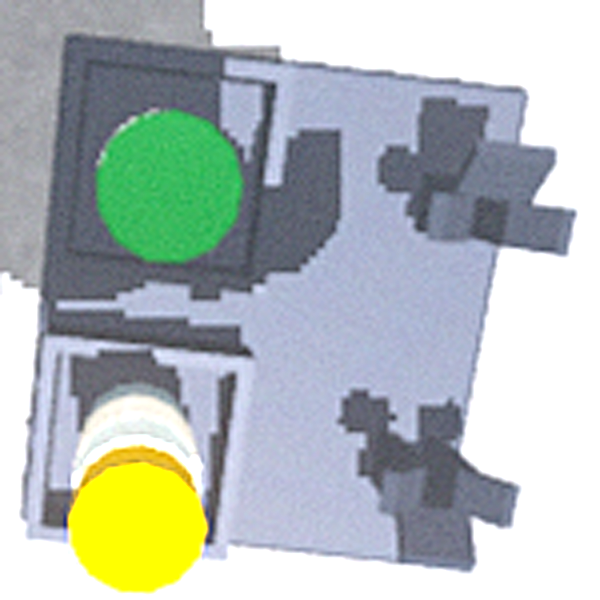

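View pics/s14b.png

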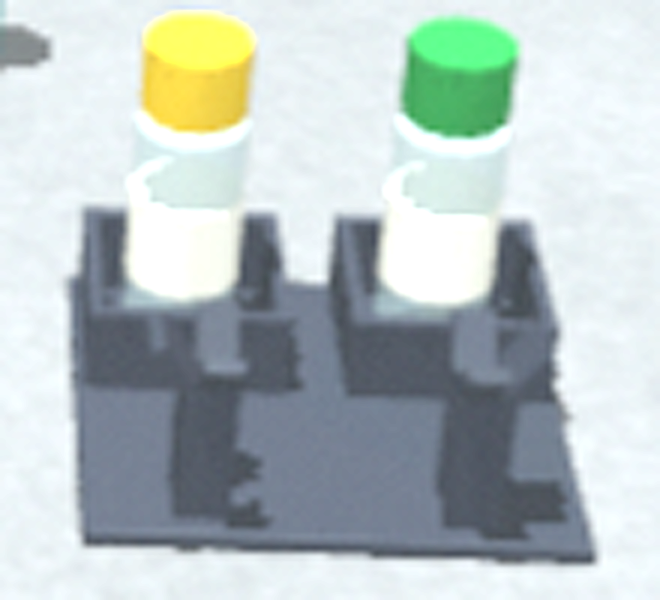

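```bash
cat > run2.py <<'E'
from fit import *
D={}
for k,v in dict(LoBL=(36,368),LoBR=(292,390),LoTR=(325,143),LoTL=(55,108),LiBL=(57,350),LiBR=(275,373),LiTR=(303,155),LiTL=(75,130)).items(): D[k]=(275+v[0]/5.3,182+v[1]/5.3)
for k,v in dict(UiBL=(85,325),UiBR=(318,352),F=(674,108)).items(): D[k]=(275+v[0]/5.3,122+v[1]/5.3)
E={k:(285+v[0]/4,100+v[1]/4) for k,v in dict(F=(525,92),UiTL=(85,65),UiTR=(272,82),UiBR=(258,270),UiBL=(68,250),LoBL=(28,535),LoTR=(258,355),LoBR=(222,558)).items()}
S={(60,-65,4):(385+82/6,220+540/6),(60,65,4):(385+595/6,220+555/6)}
c2=pickle.load(open('w2.pkl','rb'));c9=pickle.load(open('w9.pkl','rb'))
for n,o,c in (('w2',D,c2),('w9',E,c9)):
    p,r=fit(o,c,(.584,.18,-.11)); print(n,p.round(4),'card',w(p,(.045,0,0)).round(4)); print(r)
    for T,v in S.items(): print(' scene resid px',(proj('scene',w(p,np.array(T)/1000))-v).round(1))
a,b=[onz('scene',v,.004) for v in S.values()]
m=(a+b)/2; d=b-a; yaw=np.arctan2(-d[0],d[1]); print('scene',a.round(4),b.round(4),'len',np.linalg.norm(d).round(4),'yaw',yaw.round(4),'card',(m-.015*np.array([np.cos(yaw),np.sin(yaw),0])).round(4))
E
python3 run2.py
```

```text
w2 [ 0.5844  0.1803 -0.1083  3.7987 27.2923] card [0.6291 0.1755 0.    ]
{'LoBL': [-0.1, -0.6], 'LoBR': [0.2, 0.1], 'LoTR': [-0.1, -0.9], 'LoTL': [0.1, 0.4], 'LiBL': [-0.4, -0.1], 'LiBR': [0.3, -0.2], 'LiTR': [0.1, 0.0], 'LiTL': [-0.4, 0.2], 'UiBL': [-0.4, 0.6], 'UiBR': [-0.0, 0.2], 'F': [1.0, -0.1]}
 scene resid px [ 0.4 -0.6]
 scene resid px [0.9 0. ]
w9 [ 0.5845  0.1805 -0.1112  4.2757 24.2604] card [0.6292 0.1755 0.    ]
{'F': [1.3, -1.0], 'UiTL': [0.2, -0.8], 'UiTR': [0.5, 0.4], 'UiBR': [-2.4, 1.3], 'UiBL': [-0.1, 1.3], 'LoBL': [-0.7, -0.1], 'LoTR': [-0.8, -0.1], 'LoBR': [1.2, -0.5]}
 scene resid px [ 0.4 -0.7]
 scene resid px [0.9 0.1]
scene [0.6385 0.1083 0.004 ] [0.6509 0.2371 0.004 ] len 0.1294 yaw -0.0964 card [0.6298 0.1742 0.004 ]
```

Both wrist views and the scene view agree on the card guide centre, (0.629, 0.175) within 1–1.5 mm, with a yaw of about -0.107. Carrying the card over.

Call:
servo_tool:
  targets: "0 0 -1.585 13.5 -37.1 0 1; 0 0 -1.585 13.5 -37.1 0 1; 0 0 -1.585 13.5 -37.1 0 1; 0 0 -1.585 13.5 -37.1 0 1; 0 0 -1.585 13.5 -37.1 0 1; 0 0 -1.585 13.5 -37.1 0 1; 0 0 -1.585 13.5 -37.1 0 1; 0 0 -1.585 13.5 -37.1 0 1; 0 0 -1.585 13.5 -37.1 0 1; 0 0 -1.585 13.5 -37.1 0 1"

```text
time_s: 20.82
eef_pos: [0.6293, 0.1754, 0.2307]
orientation: [-0.001, 0.744, 0.668, -0.001]
wrist_force: [1.0, 0.5, -0.1]
width: 0.109
```

Call:
servo_tool:
  targets: "0 0 0 0 0 3 1; 0 0 0 0 0 6 1; 0 0 0 0 0 6 1; 0 0 0 0 0 6 1; 0 0 0 0 0 6 1"

```text
time_s: 21.45
eef_pos: [0.6306, 0.1753, 0.1736]
orientation: [0.001, 0.744, 0.668, 0.001]
wrist_force: [-0.1, -0.3, -0.7]
width: 0.107
```

Run:
```python
from h import *
import pickle
pickle.dump(bot.get_calibration('wrist'),open('w15.pkl','wb'));w=cap('wrist','w15');s=cap('scene','s15'); goto(.6293,.1753,.0895,1.464); print(bot.sense()['eef_pos'],bot.sense()['orientation'])
b=cv2.resize(s[150:320,375:505],None,fx=4.5,fy=3.5,interpolation=cv2.INTER_CUBIC)[:,:,::-1]
cv2.imwrite('pics/s15b.png',np.clip(b.astype(float)*1.6,0,255).astype(np.uint8))
```

```text
t 21.55 turn [ 0.002 -0.001  0.001] shift cm [-0.02 -0.12  8.37] w 0.108
[0.63033791 0.17532514 0.17321896] [6.77762403e-04 7.43669558e-01 6.68546345e-01 9.56429707e-04]
```

View pics/w15.png

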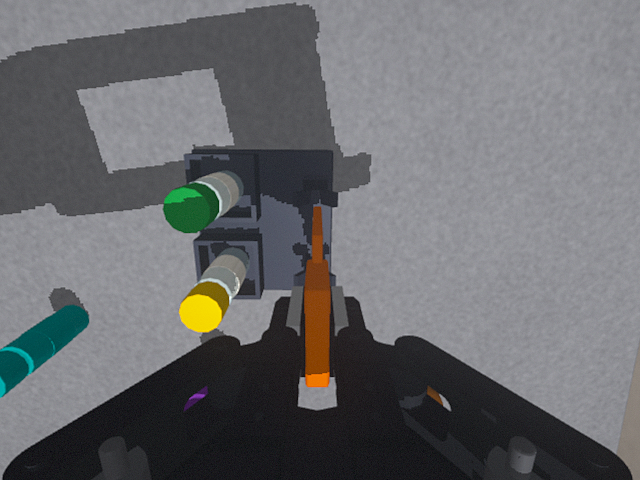

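View pics/s15b.png

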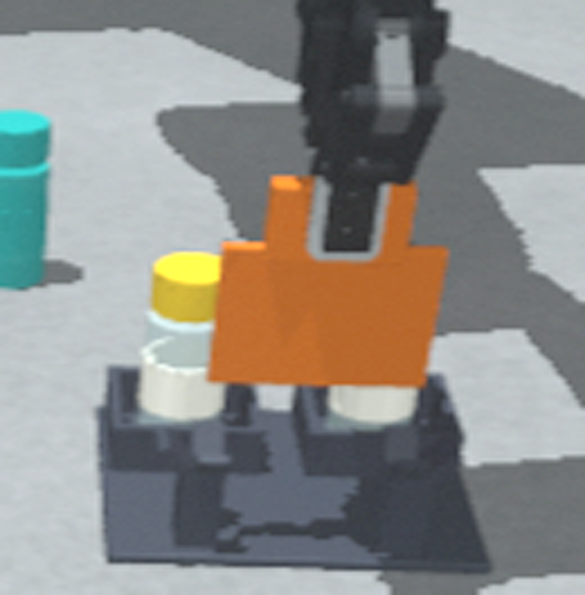

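Run:
```python
from h import *
a=onz('scene',(421.2,259.1),.0897);b=onz('scene',(469.9,260.9),.0897);print(a.round(4),b.round(4),np.linalg.norm(a-b).round(4),((a+b)/2).round(4))
# predicted px of card lower corners if centred
for sgn in (-1,1):
    yaw=-.107; p=np.array([.6303-np.sin(yaw)*.035*sgn+.0025,.1753+np.cos(yaw)*.035*sgn,.0897]); print(proj('scene',p).round(1))
# guide ends
for y in (-37.5,37.5):
    p=np.array([.6293-np.sin(-.107)*y/1000,.1753+np.cos(.107)*y/1000,.046]); print('guide end z46 scene px in s14b',((proj('scene',p)-(385,220))*6).round(0), 'w9b',((proj('wrist',p,__import__('pickle').load(open('w9.pkl','rb')))-(285,100))*4).round(0))
```

```text
[0.6286 0.1385 0.0897] [0.6372 0.2087 0.0897] 0.0707 [0.6329 0.1736 0.0897]
[422.6 259.2]
[470.7 260.6]
guide end z46 scene px in s14b [200. 372.] w9b [436. 508.]
guide end z46 scene px in s14b [501. 382.] w9b [492. 199.]
```

The card is centred within about 1 mm both ways. Lowering it into the guides in stages.

Call:
servo_tool:
  targets: "0 0 0 0 -0.1 1.5 1; 0 0 0 0 -0.1 2.5 1; 0 0 0 0 -0.1 3.2 1; 0 0 0 0 -0.1 3.9 1; 0 0 0 0 -0.1 4.5 1; 0 0 0 0 -0.1 5 1; 0 0 0 0 -0.1 5 1; 0 0 0 0 -0.1 5 1"

```text
time_s: 22.55
eef_pos: [0.6289, 0.1754, 0.1221]
orientation: [0.0, 0.744, 0.669, 0.0]
wrist_force: [-0.2, 0.4, -0.5]
width: 0.111
```

No contact force. Continuing.

Call:
servo_tool:
  targets: "0 0 0 0 0 0.8 1; 0 0 0 0 0 1.6 1; 0 0 0 0 0 2.2 1; 0 0 0 0 0 2.7 1; 0 0 0 0 0 3 1; 0 0 0 0 0 3.2 1; 0 0 0 0 0 3.2 1; 0 0 0 0 0 3.2 1"

```text
time_s: 23.55
eef_pos: [0.6288, 0.1753, 0.0905]
orientation: [0.0, 0.744, 0.669, 0.0]
wrist_force: [-3.0, -0.6, 5.3]
width: 0.109
```

Run:
```python
from h import *
w=cap('wrist','w16');s=cap('scene','s16'); S=bot.sense(); print(S['eef_pos'],S['wrist_force'],S['moment'])
b=cv2.resize(s[150:320,375:505],None,fx=4.5,fy=3.5,interpolation=cv2.INTER_CUBIC)[:,:,::-1]
cv2.imwrite('pics/s16b.png',np.clip(b.astype(float)*1.6,0,255).astype(np.uint8))
```

```text
[0.62883281 0.17530146 0.09052557] [-2.45270506 -0.50263627  5.25862694] [-0.06080179  0.43436882  0.01726238]
```

View pics/s16b.png

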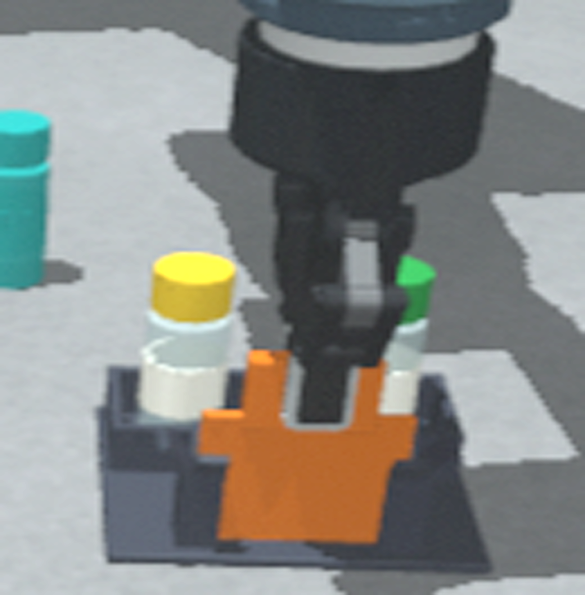

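View pics/w16.png

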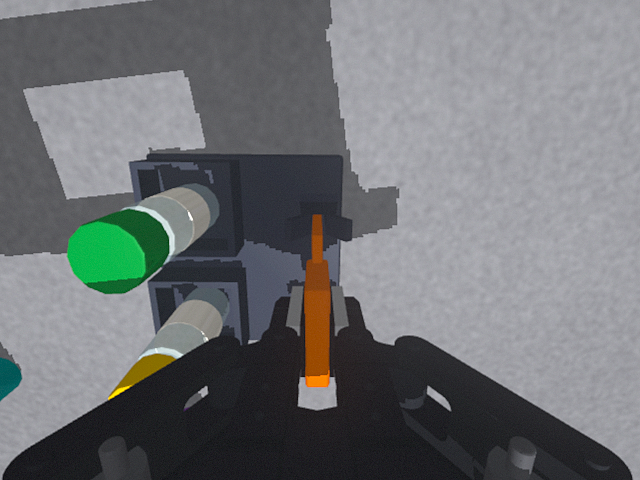

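The card is inside both channels with 5 N of contact. A small extra press, then release carefully.

Call:
servo_tool:
  targets: "0 0 0 0 0 0.2 1; 0 0 0 0 0 0.2 1; 0 0 0 0 0 0.2 1"

```text
time_s: 24.02
eef_pos: [0.6291, 0.1753, 0.0905]
orientation: [0.001, 0.744, 0.669, 0.001]
wrist_force: [-5.0, -1.0, 15.6]
width: 0.108
```

Run:
```python
from h import *
S=bot.sense(); print(S['eef_pos'],S['wrist_force'],S['moment'])
b=cv2.imread('pics/s16.png')[150:320,375:505]
h=cv2.cvtColor(b,cv2.COLOR_BGR2HSV);m=cv2.inRange(h,(5,150,80),(18,255,255));p=np.argwhere(m)[:,::-1]+(375,150)
print(p.min(0),p.max(0))
yaw=-.107
for y,z in ((-22,.101),(22,.101),(-35,.072),(35,.072),(0,.006)):
    print(y,z,proj('scene',[.6293-np.sin(yaw)*y/1000+.0025,.1753+np.cos(yaw)*y/1000,z]).round(1))
```

```text
[0.62907485 0.17527262 0.0904715 ] [-5.01221167 -0.98841912 15.55649229] [-0.19682438  1.22515115  0.02073369]
[420 250] [467 304]
-22 0.101 [432.  252.6]
22 0.101 [462.4 253.5]
-35 0.072 [421.6 268.8]
35 0.072 [469.2 270.3]
0 0.006 [441.2 305. ]
```

The hard stop at the expected height and the picture rows (bottom edge 304 against a predicted 305) say it is seated. Releasing.

Call:
servo_tool:
  targets: "0 0 0 0 0 -0.2 1; 0 0 0 0 0 -0.2 0.5; 0 0 0 0 0 -0.2 0; 0 0 0 0 0 -0.2 0; 0 0 0 0 0 -4 0; 0 0 0 0 0 -9 0; 0 0 0 0 0 -15 0; 0 0 0 0 0 -15 0; 0 0 0 0 0 -15 0; 0 0 0 0 0 -15 0"

```text
time_s: 25.28
eef_pos: [0.6277, 0.1752, 0.2356]
orientation: [-0.001, 0.744, 0.669, -0.002]
wrist_force: [0.4, -0.2, -1.0]
width: 0.495
```

Run:
```python
from h import *
w=cap('wrist','w17');s=cap('scene','s17'); goto(.4355,-.052,.25,1.571)
b=cv2.resize(s[150:320,375:505],None,fx=4.5,fy=3.5,interpolation=cv2.INTER_CUBIC)[:,:,::-1]
cv2.imwrite('pics/s17b.png',np.clip(b.astype(float)*1.6,0,255).astype(np.uint8))
```

```text
t 25.38 turn [-0.003  0.001 -0.106] shift cm [-24.64 -16.73  -1.35] w 0.501
```

View pics/s17b.png

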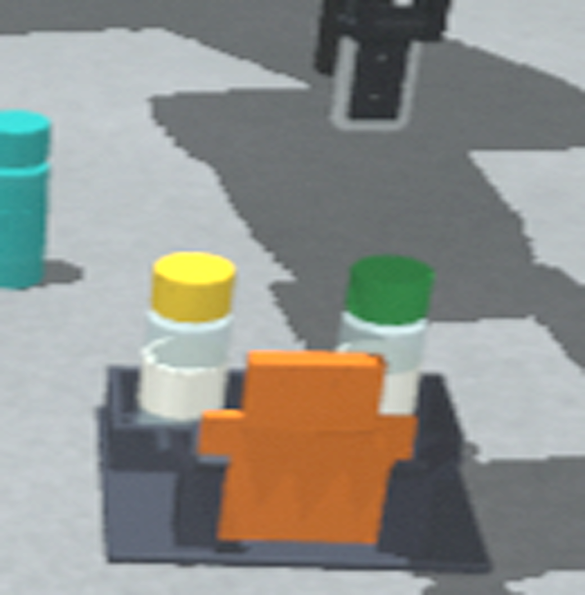

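View pics/w17.png

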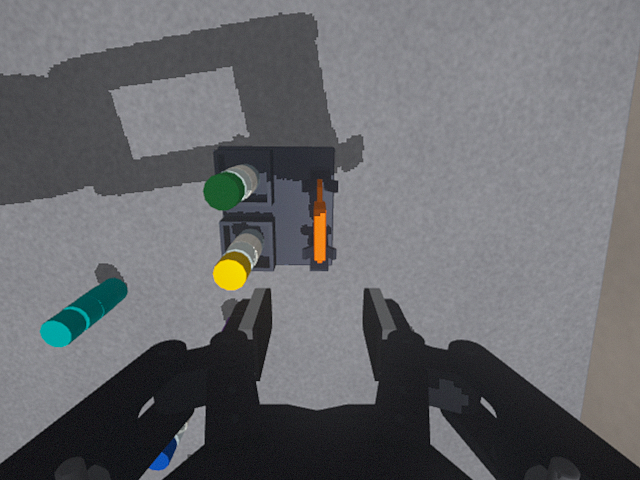

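The card is home in the guides and upright, with both vials undisturbed. Now blue.

Call:
servo_tool:
  targets: "0 0 -0.106 -24.7 -16.7 0 -0.2; 0 0 -0.106 -24.7 -16.7 0 -0.2; 0 0 -0.106 -24.7 -16.7 0 -0.2; 0 0 -0.106 -24.7 -16.7 0 -0.2; 0 0 -0.106 -24.7 -16.7 4 -0.2; 0 0 -0.106 -24.7 -16.7 8.5 -0.2; 0 0 -0.106 -24.7 -16.7 8.5 -0.2; 0 0 -0.106 -24.7 -16.7 8.5 -0.2; 0 0 -0.106 -24.7 -16.7 8.5 -0.2"
  grip_force: 30

```text
time_s: 26.5
eef_pos: [0.4379, -0.0526, 0.1543]
orientation: [0.001, 0.707, 0.708, 0.001]
wrist_force: [0.2, 0.0, -0.4]
width: 0.598
```

Run:
```python
from h import *
w=cap('wrist','w18'); goto(.4347,-.053,.055,1.571)
```

```text
t 26.55 turn [0.003 0.001 0.001] shift cm [-0.04 -0.34  9.92] w 0.604
```

View pics/w18.png

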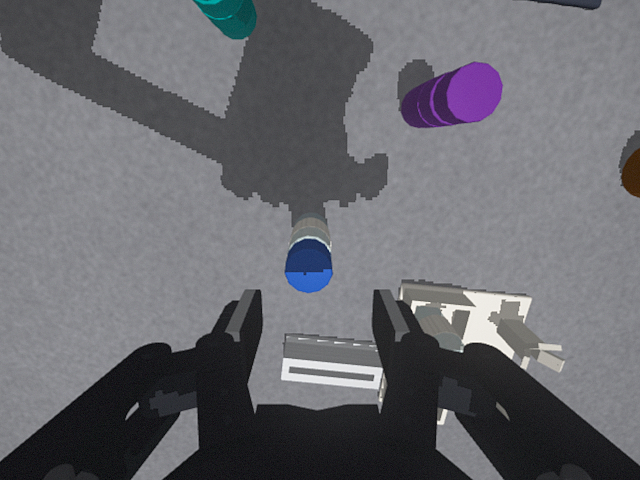

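The blue cap at (309,265) is about 3 mm left of centre, so I'll correct and grip.

Call:
servo_tool:
  targets: "0 0 0 0 -0.2 4.8 -0.2; 0 0 0 0 -0.2 9.6 -0.2; 0 0 0 0 -0.2 9.6 -0.2; 0 0 0 0 -0.2 9.6 0.6; 0 0 0 0 -0.2 9.6 0.6; 0 0 0 0 -0.2 9.6 0.6; 0 0 0 0 -0.2 4 0.6; 0 0 0 0 -0.2 -2 0.6; 0 0 0 0 -0.2 -6 0.6; 0 0 0 0 -0.2 -6 0.6"

```text
time_s: 27.8
eef_pos: [0.4367, -0.0534, 0.2171]
orientation: [0.004, 0.707, 0.707, 0.002]
wrist_force: [-0.2, -1.1, -0.8]
width: 0.343
```

Run:
```python
from h import *
goto(.5325,-.2043,.125,1.571)
```

```text
t 27.8 turn [ 0.009  0.003 -0.   ] shift cm [-15.06   9.5    9.35] w 0.343
```

Call:
servo_tool:
  targets: "0 0 0 -15.1 9.7 0 0.6; 0 0 0 -15.1 9.7 0 0.6; 0 0 0 -15.1 9.7 0 0.6; 0 0 0 -15.1 9.7 3 0.6; 0 0 0 -15.1 9.7 6 0.6; 0 0 0 -15.1 9.7 8.6 0.6; 0 0 0 -15.1 9.7 8.6 0.6; 0 0 0 -15.1 9.7 8.6 0.6"

```text
time_s: 28.8
eef_pos: [0.5317, -0.2037, 0.1273]
orientation: [0.0, 0.707, 0.707, 0.0]
wrist_force: [0.2, -0.5, -0.3]
width: 0.339
```

Run:
```python
from h import *
w=cap('wrist','w19'); goto(.5325,-.2043,.061,1.571)
```

```text
t 28.85 turn [ 0.001  0.001 -0.   ] shift cm [-0.04  0.04  6.69] w 0.338
```

View pics/w19.png

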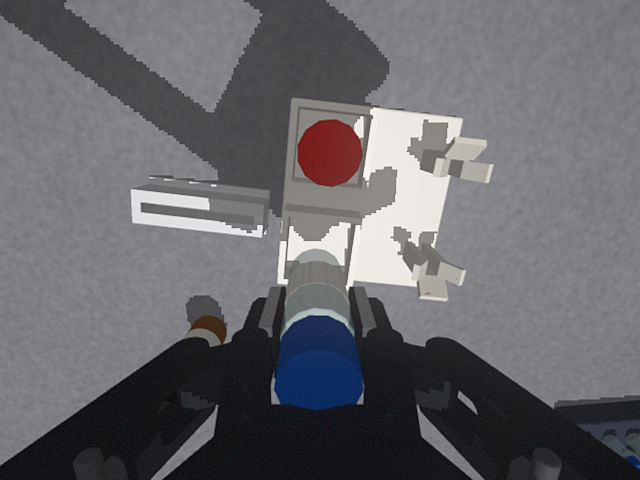

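Blue is over the free lower pocket, red is upright in the other, and the spare vial is far enough left. Lowering.

Call:
servo_tool:
  targets: "0 0 0 0 0 4 0.6; 0 0 0 0 0 5.8 0.6; 0 0 0 0 0 6.6 0.6; 0 0 0 0 0 6.6 0.6; 0 0 0 0 0 6.6 0.2; 0 0 0 0 0 6.6 -0.1; 0 0 0 0 0 6.6 -0.2; 0 0 0 0 0 0 -0.2; 0 0 0 0 0 -6 -0.2; 0 0 0 0 0 -12 -0.2"

```text
time_s: 30.1
eef_pos: [0.5314, -0.2035, 0.2487]
orientation: [0.0, 0.707, 0.707, 0.0]
wrist_force: [0.9, -1.2, -0.7]
width: 0.605
```

Call:
servo_tool:
  targets: "0 0 0 0 0 0 -0.2; 0 0 0 6 0 0 -0.2; 0 0 0 6 0 0 -0.2; 0 0 0 6 0 0 -0.2; 0 0 0 6 0 0 -0.2"

```text
time_s: 30.72
eef_pos: [0.5314, -0.1443, 0.2462]
orientation: [-0.0, 0.707, 0.707, -0.0]
wrist_force: [-0.2, -0.5, -0.1]
width: 0.6
```

Run:
```python
from h import *
import pickle
pickle.dump(bot.get_calibration('wrist'),open('w20.pkl','wb')); w=cap('wrist','w20');s=cap('scene','s20');t=cap('top','t20')
from fit import w as wf
Wp,Dp=(.5661,-.1727,-.108),(.5844,.1804,-.109)
for c,tp in (('blue',Wp),('red',Wp),('green',Dp),('yellow',Dp)):
    a=blobs(t,c,(190,200,450,300)); b=blobs(s,c,(150,150,520,300))
    if a is None or b is None: print(c,a is None,b is None); continue
    p,e=tri('top',a[0],'scene',b[0]); d=p[:2]-tp[:2]; cs,sn=np.cos(tp[2]),np.sin(tp[2])
    print(c,p.round(4),'gap',round(e,4),'tray frame',np.round([cs*d[0]+sn*d[1],-sn*d[0]+cs*d[1]],4),a[1],b[1])
```

```text
blue [ 0.5284 -0.208   0.09  ] gap 0.0052 tray frame [-0.0337 -0.0391] [422 255   8  12  55] [189 222  19  20 300]
red [ 0.538  -0.1373  0.0913] gap 0.0006 tray frame [-0.0318  0.0321] [382 250  12  15 133] [232 223  17  20 299]
green [0.5584 0.2161 0.0928] gap 0.0036 tray frame [-0.0297  0.0326] [199 245  15  15 163] [453 223  18  20 297]
yellow [0.5519 0.1473 0.0925] gap 0.0026 tray frame [-0.0288 -0.0365] [233 247  16  15 189] [409 222  18  20 310]
```

View pics/s20.png

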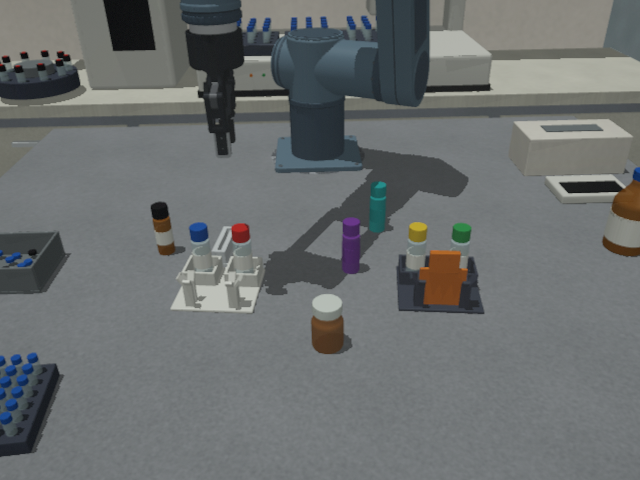

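View pics/w20.png

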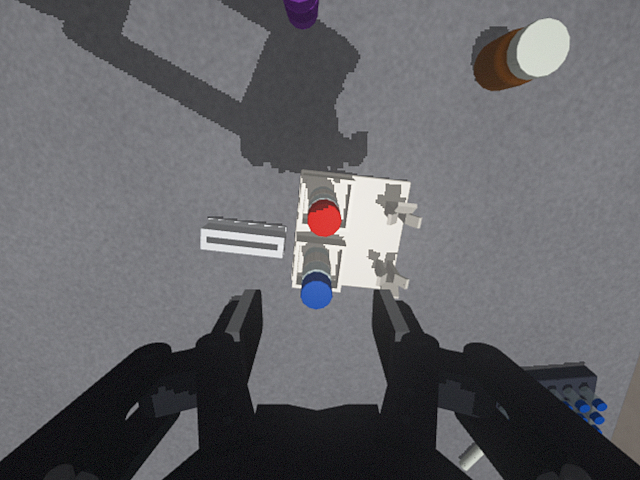

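Run:
```python
from h import *
import pickle
c=pickle.load(open('w20.pkl','rb'))
print('blue,red cap tops',onz('wrist',(316,292),.101,c).round(4),onz('wrist',(324,218),.101,c).round(4)); print(bot.sense()['time_s']); print(bot.job_done())
```

```text
blue,red cap tops [ 0.5299 -0.1998  0.101 ] [ 0.5367 -0.1326  0.101 ]
30.875
the job is handed in; nothing more can be done
None
```

I placed all four vials and the card, then handed the job in at about 31 s. Red and blue stand in the white tray, and green and yellow in the dark tray. The orange card is in the dark tray's guides. I never touched the black-capped vial, the jar or the purple and turquoise look-alikes.

**Vials:** The last camera checks put red, green and yellow within about 3 mm of their pocket centres, with cap heights that fit the pocket floors. Blue came out at about 5 mm, still inside the 13 mm limit. That is the least certain figure: the gripper partly hid blue in the top view, so the two views missed each other by 5 mm. The wrist view put it about 5 mm off the other way, and the gripper released it within about 1 mm of the pocket centre.

**Card:** It hit a hard stop at the expected seated height (about 16 N when pressed). It looked upright in both views after release, with its edges within about 2 pixels of where they should be. I did not measure its final tilt or yaw separately.

**Tray poses:** For the dark tray, the wrist and scene cameras agreed on the card guide position to within about 1.5 mm.

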